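# Tighten the tool-rest clamp nut with a box key in short swings

## Robot

A 7-joint arm with a two-finger parallel gripper is mounted at the origin on the work surface. World frame = base frame: x ahead of the robot, y to its left, z up, the work surface at z = 0. Lengths are in m, angles in rad, forces in N, time in s.
With the tool pointing down it reaches from about 0.425 to 1.025 m from the base axis. Payload 3.6 kg.
Tool frame: the origin (TCP) lies at the very end of the fingers, on their centre line; the grasp point (between the pads) lies 19 mm behind it (env.grasp_offset is the distance from the TCP to the grasp point, in m); z points along the fingers, y is the direction in which the jaws open and shut (so a half turn about z gives the same grasp; the last joint's range is limited). The gripper opens to 85 mm and grips with 20 to 120 N. Pads are 22 mm wide; open, the fingers measure 114 mm over their backs; the gripper's body (76 mm by 85 mm) begins 54 mm behind the grasp point. The pads swing forward as they close: fully open they stand 13 mm farther back than shut.
Start: joints at [1.01, 0.591, 0.048, 1.609, -0.033, 0.943, -0.034], TCP at [0.327, -0.647, 0.231] pointing down, gripper open.
Joint ranges: [-2.69, 2.69], [-0.47, 2.24], [-1.27, 1.36], [0.19, 2.51], [-1.53, 4.68], [0.08, 2.07], [-3.09, 3.09]. Speed limits (rad/s): [2.57, 2.57, 3.14, 3.14, 3.14, 3.14, 3.14].

## Interface

Orientations are given as a 3x3 rotation matrix whose columns are the frame's x, y, z axes.
In Python, from station import state, imaging, env gives the robot as it stands. The module is installed in compiled form; this text tells all that it offers.
- The arm moves only by the tool play_rows, never from a script. Its argument "commands" is a list that holds one entry, the list of rows, each a list of 7 numbers: the gripper command: -1 is shut, 1 is fully open, values between are in proportion, then the shift along the tool's x, y, z in m, then the turn, a rotation vector about the tool's x, y, z in degrees. In form: [[[hand, x, y, z, ax, ay, az], ...]]. A call has 1 to 12 rows; each row is the pose to reach, as a shift and turn from the pose commanded when the call began, along the tool's axes at that moment; what a row does not reach only later rows make up. A row lasts 1/10 s, in which the tool goes at most 50 mm and 8.59 degrees, less where a joint would pass 70% of its speed; a pose out of reach is approached as far as the arm can. A call with a gripper value outside its range is refused whole. The fingers move at their own pace and stop on an object; "force" is the grip in N (left out, the last holds). Time passes only in rows, so rows that repeat a pose let the fingers close. It gives the time, the measured TCP pose, the force and the opening at its end, in the units of the state.
- state(): the state, without advancing time (a new reading comes with each control period).
- imaging.capture(name): name is "scene" or "top" or "wrist"; returns the picture (384x512x3 uint8, red, green, blue); there is no depth.
- imaging.camera_params(name): a dict with "intrinsics" (3x3 intrinsics, pixels), "extrinsics" (4x4, takes a point from world to camera coordinates). Camera axes: x right, y up, looking along -z (the intrinsics and any distortion apply to the point x, -y, -z); pixel columns grow to the right and rows downward; lengths in m; the calibration is good to about 2 mm. The wrist camera is an equidistant fisheye: a pixel r from the principal point sees the ray r / f radians off the axis. A picture is of the moment at which its call begins: read the wrist's pose just before it. camera_params takes no time and is no camera call; for the wrist camera it gives the pose at the moment of the call.
- env.finish_job(): hands the job in, once; it reports no verdict.
Trained networks look in the newest picture that a camera, given by its name, has taken for a name from the list of things; names that differ only in an ending like _2 or _b are one class to them, and where a whole thing is asked for, a point or a joint stands for the part that bears it (a point fixed in the world has none). Each returns a list of dicts, best first, with "conf" (0 to 1); they miss things now and then, are a little off and sometimes report something else, mostly with a low value. They report only what shows in the picture. A call takes as long as a camera call. They do not tell look-alikes from the thing itself.
- imaging.spot_in(camera, query): "position" ([x, y, z] in m, in world coordinates, good to about 4 mm: the middle of the surface that is visible of it).
- imaging.pinpoint(camera, query): "position" ([x, y, z] in m, in world coordinates, good to about 4 mm: a listed point, or the origin of a listed thing).
The state is a dict: "clock": time; "joint_positions": joint angles; "joint_vel": joint speeds; "tau": joint torques, N m; "eef_pos": TCP position; "orientation": TCP orientation; "contact_force": force on the tool from outside, world axes, zero at the start; "moment": the same for the moment, N m; "width": opening from 0.0 (shut) to 1.0 (fully open).
Only numpy, scipy, OpenCV 4.12 (cv2) and the standard library are available. Lean on these libraries where they do the work, as an engineer would, in place of code of your own. Each camera call takes 0.05 s, during which the arm holds its last target.

## Task

Take the big box key from the rubber mat, seat it fully down over the clamp nut between the two ears of the lathe's tool-rest arm, and tighten the nut clockwise in short swings, lifting and re-seating the key, until it comes up against its stop. Finish there with a firm steady pull of about 8 N at the grip point of the bar, held for about a second and never as much as 10 N; then lay the key back flat on the mat and let go. Turn the nut only with the key, do not lean on the lathe, and leave everything else where it is.

Things in the scene. Friction and masses are not known exactly. Their poses are not given: they have to be found in the camera images.
- key: Big steel box key lying socket down. Origin: socket centre at its underside, z up. Six-sided ring open at both ends, 38.5 mm across flats inside (flats face x and every 60 deg), 5.5 mm wall, 32 mm high. A level straight bar 16 mm wide, 14 mm thick, mid-height 25 mm, runs along -x to a round foot 24 mm wide, 32 mm high, at x = -172 mm. About 0.3 kg.
- key_grip (a point): Grip point in the middle of the big key's bar, at x = -110 mm, z = 25 mm in the key's frame; same axes as the key. Fingers go either side of the bar, closing along y. Torque on the nut is the sideways force here times 0.11 m plus any twist of the hand: at the stop about 0.9 N m is right, under 0.75 too slack, over 1.1 too much. The hand twists a little on the bar under load.
- small_key: The other key, same form and bar, but its socket is only 25 mm across flats and does not fit the nut. The keys lie side by side on the mat, about 110 mm apart, in either order, bars towards the robot. Leave it.
- nut_seat (a point): Centre of the steel clamp nut at the foot of its hexagon, on its 60 mm flange, 55 mm above the table; z up, turns with the nut. Hexagon 36 mm across flats (facing x and every 60 deg), straight for 16 mm, then a cone to 26 mm wide at 21 mm, bolt end 16 mm wide up to 27 mm. A fully seated key has its origin here; it has about 8 deg of play either way.
- nut (a joint): Angle of the clamp nut, rad, growing as it is tightened clockwise seen from above; starts between 0.05 and 0.65. It turns against steady friction of about 0.35 N m (3 to 4 N at the grip point), meets a solid stop at 2.1 and stays where it is left.
- lathe: Small grey and red wood lathe fixed on the bench. Origin on the table straight below the nut; +x points from the nut to the bed, +y to the tailstock, z up. The tool-rest post and bar start 69 mm to +x of the nut and reach 146 mm high. With the nut at its stop, a seated key sits at a yaw of about -0.38 rad relative to the lathe (0: bar points to the lathe's -x).
- gap (a point): Middle of the gap between the two upright round ears on the lathe, each 18 mm thick and 105 mm high, 52 mm to either side (y), 26 mm to -x of the nut; axes as the lathe. A seated key's bar lies between them, so its yaw relative to the lathe is held between about -0.78 and +0.78 rad. Over 70 mm from the nut on the -x side the bench is free.
- mat: Black rubber mat fixed on the bench, 240 x 200 mm, 3 mm thick. Origin: centre of its underside; long side along x.
- blank: Round wooden blank standing upright, 68 mm across, 130 mm high; origin at its underside. Bystander.
- offcut: Wooden offcut 70 x 45 x 30 mm; origin at its underside. Bystander.
- jar: Glass jar 60 mm across, 85 mm high; origin at its underside. Bystander.
- gouge: Turning tool lying flat, 240 mm long, wooden handle. Bystander.
- cup: White mug 76 mm across, 90 mm high; origin at its underside. Bystander.
- riser: Plywood block 90 x 140 x 40 mm; origin at its underside. Bystander.
Things that resemble listed ones, but are neither listed nor needed, are in the scene too. What is shaped like the key but blue is not meant.

How it is judged:
On the way, in this order (a step that is already met when the one before it is completed fails the run):
1. the big key is seated fully down over the nut (horizontal distance between key and nut_seat below 0.004 m and z of key in the frame of nut_seat below 0.005 m and angle between key's own z axis and vertical below 0.12 rad), for 0.1 s.
2. the nut is at its stop and pulled up firmly with the seated key (45 N between key and nut, about 0.65 N m) (value of joint nut above 2.04 rad and z of key in the frame of nut_seat below 0.008 m and contact force between key and nut above 45 N), for 0.4 s.
At the end, for the whole second after the job is handed in: The nut is at its stop (angle above 2.04 rad); the big key lies flat on the mat (underside under 7 mm above the table, tilt under 0.08 rad, socket within 110 mm of the mat's centre), released and at rest (value of joint nut above 2.04 rad and horizontal distance between key and mat below 0.11 m and height (world z) of key below 0.007 m and angle between key's own z axis and vertical below 0.08 rad and linear speed of key below 0.02 m/s); the robot touches nothing.
It fails at once if the key is forced on the nut (98 N between them, about 1.25 N m) (contact force between key and nut above 98 N).
It fails at once if the nut is turned with the hand instead of the key (contact force between the fingers and nut above 3 N).
It fails at once if the robot leans on the lathe (over 15 N) (contact force between the arm and lathe above 15 N).
It fails at once if the other key or a bystander is moved by more than 20 mm (distance of any of small_key, blank, offcut, jar, gouge, cup, riser from where it was at the start of the episode above 0.02 m).
It also fails if it takes over 67 s, if anything falls off the work surface, if the arm or the gripper's body presses on something with over 40 N, if the wrist force passes 120 N, or if a joint passes its speed limit or range.

## Working session

There is one attempt and no reset: what is moved stays moved. The work goes in short steps, Python scripts to look and compute and a tool call to move; the robot and the scene stay as the last step left them, time stands still between calls to the robot, and variables do not carry over. Pictures are saved under pics/ and viewed, and the job is handed in when it is done.

Besides the shell and the picture viewer there is one more tool, called after "Request:" as a command line: name --argument value ..., lists and objects as JSON in quotes. play_rows: Moves the arm, as the interface text tells. Its arguments: {"type":"object","properties":{"commands":{"type":"array"},"force":{"type":"number"}},"required":["commands"]}

```bash
mkdir -p pics
python3 - <<'E'
from station import state, imaging, env
import cv2
s=state(); print({k:(v if not hasattr(v,'round') else v) for k,v in s.items()}); print(env.grasp_offset)
for n in ["scene","top","wrist"]:
    im=imaging.capture(n); cv2.imwrite(f"pics/{n}0.png",im[:,:,::-1])
    p=imaging.camera_params(n); print(n,p)
    for q in ["key","small_key","nut_seat","lathe","gap","mat","key_grip"]:
        try: print(q,[(round(d['conf'],2),[round(float(x),3) for x in d['position']]) for d in imaging.pinpoint(n,q)][:4])
        except Exception as e: print(q,e)
print(state()['clock'])
E
```

```text
{'clock': 0.0, 'joint_positions': array([ 1.00952276,  0.5920973 ,  0.0483029 ,  1.60985589, -0.03331943,
        0.94266982, -0.03368476]), 'joint_vel': array([ 0.00032687, -0.00055888, -0.00073557,  0.0017817 ,  0.00025467,
        0.00064395,  0.00017814]), 'tau': array([-2.04278685e-04, -5.48697066e+01,  1.54662754e+00, -1.98125106e+01,
        9.40827333e-03,  8.72748642e-03,  5.91083278e-06]), 'eef_pos': array([ 0.32653438, -0.6463677 ,  0.23014417]), 'orientation': array([[ 8.92537855e-01,  4.50971133e-01, -1.10158567e-03],
       [ 4.50972465e-01, -8.92535768e-01,  1.93342770e-03],
       [-1.11284534e-04, -2.22244222e-03, -9.99997524e-01]]), 'contact_force': array([-0.84534015,  0.53136424, -0.69461609]), 'moment': array([0.03874193, 0.00360816, 0.02442282]), 'width': 0.998070109624602}
0.0187
scene {'intrinsics': array([[365.2997162 ,   0.        , 255.78855213],
       [  0.        , 365.2997162 , 186.87703609],
       [  0.        ,   0.        ,   1.        ]]), 'extrinsics': array([[-0.00802823,  0.99994127, -0.00728016, -0.03871693],
       [-0.86652185, -0.0033231 ,  
[... 1529 characters left out ...]
025]), (0.63, [0.38, 0.044, 0.001]), (0.61, [0.459, 0.238, 0.034])]
wrist {'intrinsics': array([[297.31863964,   0.        , 253.7487945 ],
       [  0.        , 297.31863964, 196.53829475],
       [  0.        ,   0.        ,   1.        ]]), 'extrinsics': array([[ 4.51643043e-01, -8.92198231e-01, -9.37154253e-04,
        -7.25617968e-01],
       [ 8.58818703e-01,  4.35030013e-01, -2.70516770e-01,
         3.50351836e-02],
       [ 2.41762274e-01,  1.21372172e-01,  9.62714807e-01,
        -3.79572802e-01],
       [ 0.00000000e+00,  0.00000000e+00,  0.00000000e+00,
         1.00000000e+00]])}
key []
small_key []
nut_seat []
lathe [(0.73, [0.412, -0.497, 0.001])]
gap []
mat []
key_grip []
1.2
```

View pics/scene0.png

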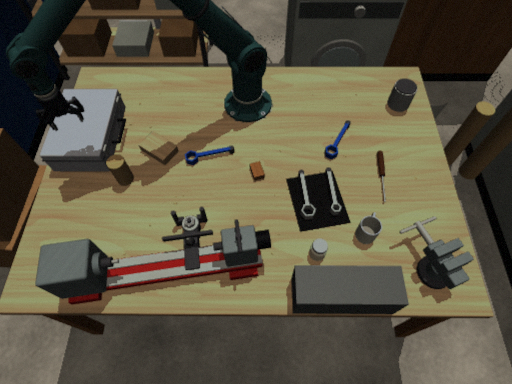

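View pics/top0.png

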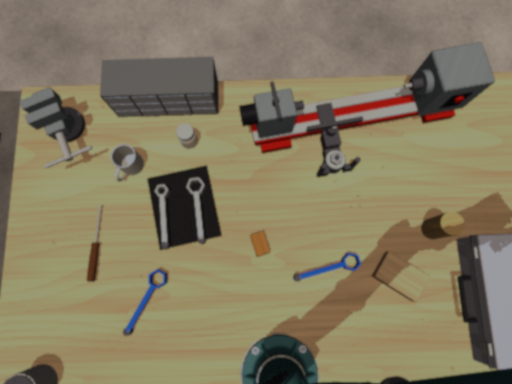

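Run:
```python
import cv2
a=cv2.imread('pics/top0.png'); 
# mat crop and lathe crop
cv2.imwrite('pics/top_mat.png',cv2.resize(a[110:310,60:280],None,fx=3.6,fy=3,interpolation=cv2.INTER_CUBIC)[:600,:800])
cv2.imwrite('pics/top_lathe.png',cv2.resize(a[60:260,270:470],None,fx=3,fy=3,interpolation=cv2.INTER_CUBIC))
```

```text
(no output)
```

View pics/top_mat.png

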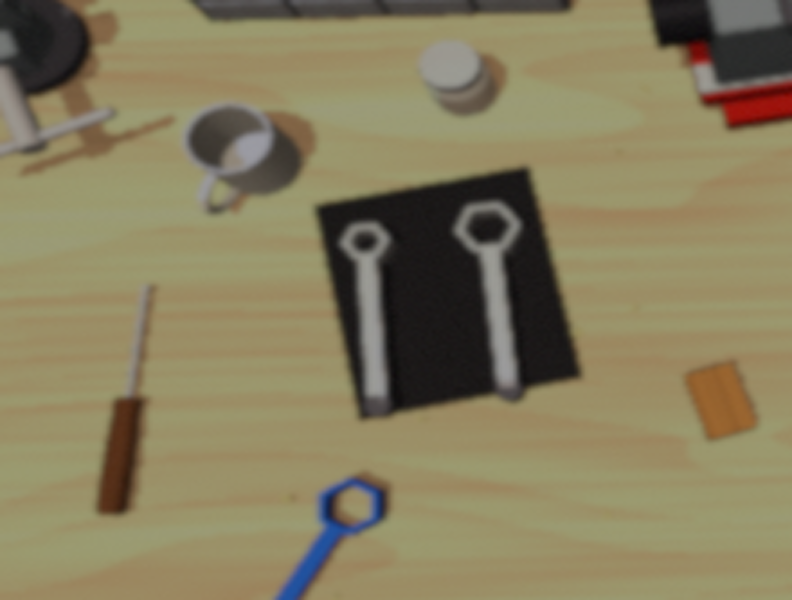

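View pics/top_lathe.png

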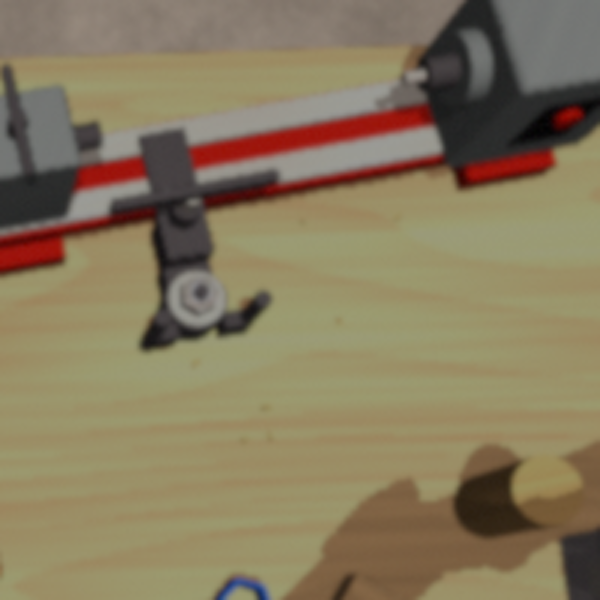

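```bash
cat > h.py <<'E'
import numpy as np, cv2
from scipy.spatial.transform import Rotation as R
KT=np.array([[366.22711949,0,255.39989592],[0,366.22711949,199.35053269],[0,0,1]])
ET=np.array([[-3.01566047e-02,-9.99532300e-01,-5.07550410e-03,7.02261466e-02],[9.79558823e-01,-3.05635871e-02,1.98822484e-01,-5.12948138e-01],[-1.98884620e-01,1.02405622e-03,9.80022377e-01,-1.07739236e+00],[0,0,0,1]])
KS=np.array([[365.2997162,0,255.78855213],[0,365.2997162,186.87703609],[0,0,1]])
ES=np.array([[-0.00802823,0.99994127,-0.00728016,-0.03871693],[-0.86652185,-0.0033231,0.49912809,0.38845478],[0.49907458,0.01031554,0.86649764,-1.71431169],[0,0,0,1]])
def proj(P,K,E,fish=False):
    P=np.atleast_2d(P); c=P@E[:3,:3].T+E[:3,3]; c=c*[1,-1,-1]
    if fish:
        r=np.hypot(c[:,0],c[:,1]); th=np.arctan2(r,c[:,2]); d=c[:,:2]/r[:,None]*th[:,None]
        return d*K[0,0]+K[:2,2]
    return c[:,:2]/c[:,2:]*[K[0,0],K[1,1]]+K[:2,2]
def unproj(uv,z,K,E,fish=False):
    uv=np.atleast_2d(uv).astype(float); d=(uv-K[:2,2])/K[0,0]
    if fish:
        r=np.hypot(d[:,0],d[:,1])+1e-12; ray=np.c_[d/r[:,None]*np.sin(r)[:,None],np.cos(r)]
    else: ray=np.c_[d,np.ones(len(d))]
    ray=ray*[1,-1,-1]; Rm=E[:3,:3]; o=-Rm.T@E[:3,3]; w=ray@Rm
    t=(z-o[2])/w[:,2]; return o+w*t[:,None]
E
python3 - <<'E'
import cv2,numpy as np
from h import *
a=cv2.imread('pics/top0.png'); b=cv2.imread('pics/scene0.png')
cv2.imwrite('pics/scene_mat.png',cv2.resize(b[160:240,270:370],None,fx=7,fy=7,interpolation=cv2.INTER_CUBIC))
cv2.imwrite('pics/scene_lathe.png',cv2.resize(b[195:305,30:290],None,fx=3,fy=3,interpolation=cv2.INTER_CUBIC))
E
```

```text
(no output)
```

View pics/scene_mat.png

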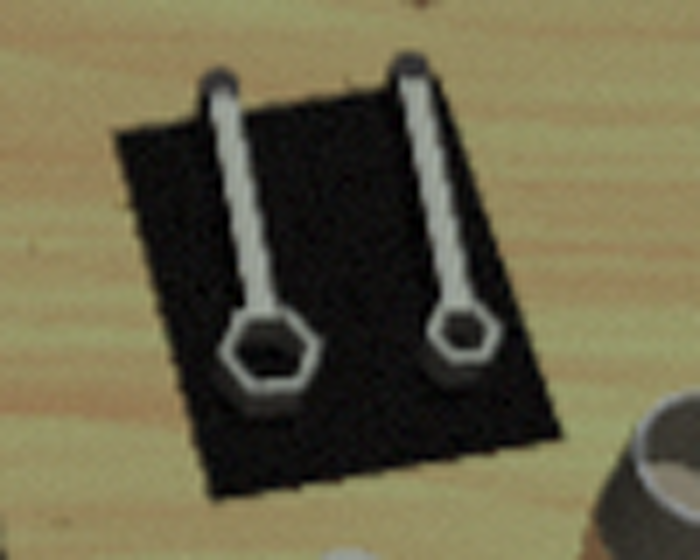

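Run:
```python
import cv2,numpy as np
from h import *
np.set_printoptions(precision=4,suppress=True)
def tm(x,y): return (60+x/3.6,110+y/3)
def tl(x,y): return (270+x/3,60+y/3)
print('big ring',unproj(tm(487,228),.035,KT,ET),'foot',unproj(tm(510,393),.035,KT,ET))
print('small ring',unproj(tm(365,242),.035,KT,ET),'foot',unproj(tm(378,405),.035,KT,ET))
print('mat corners',unproj([tm(316,206),tm(528,168),tm(580,376),tm(362,418)],.003,KT,ET))
print('bolt',unproj(tl(200,293),.082,KT,ET),'flange c',unproj(tl(196,299),.055,KT,ET))
p=unproj([tl(113,207),tl(278,177)],.146,KT,ET);print('restbar',p,np.arctan2(*(p[0]-p[1])[[1,0]]))
p=unproj([tl(78,178),tl(430,107)],.06,KT,ET);print('rail',p)
# wrist cam in tool frame
E=np.array([[4.51643043e-01,-8.92198231e-01,-9.37154253e-04,-7.25617968e-01],[8.58818703e-01,4.35030013e-01,-2.70516770e-01,3.50351836e-02],[2.41762274e-01,1.21372172e-01,9.62714807e-01,-3.79572802e-01],[0,0,0,1]])
Rt=np.array([[0.892537855,0.450971133,-1.10158567e-03],[0.450972465,-0.892535768,1.9334277e-03],[-1.11284534e-04,-2.22244222e-03,-0.999997524]])
o=-E[:3,:3].T@E[:3,3]
print('cam in tool',Rt.T@(o-[0.32653438,-0.6463677,0.23014417]),'look',Rt.T@(-E[2,:3]),'up',Rt.T@E[1,:3])
```

```text
big ring [[0.5671 0.2428 0.035 ]] foot [[0.3933 0.2228 0.035 ]]
small ring [[0.5554 0.3495 0.035 ]] foot [[0.3846 0.3349 0.035 ]]
mat corners [[0.6045 0.4031 0.003 ]
 [0.6413 0.2109 0.003 ]
 [0.4122 0.1661 0.003 ]
 [0.3741 0.3565 0.003 ]]
bolt [[ 0.6313 -0.1985  0.082 ]] flange c [[ 0.6334 -0.2002  0.055 ]]
restbar [[ 0.7013 -0.105   0.146 ]
 [ 0.7274 -0.2687  0.146 ]] 1.7284477665258682
rail [[ 0.7703 -0.0833  0.06  ]
 [ 0.8397 -0.4671  0.06  ]]
cam in tool [ 0.0695  0.0014 -0.1441] look [-0.2704  0.0014  0.9627] up [ 0.9627 -0.0004  0.2704]
```

```bash
cat >> h.py <<'E'
def Rdown(yaw):
    c,s=np.cos(yaw),np.sin(yaw); return np.array([[c,s,0],[s,-c,0],[0,0,-1.]])
def delta(s,xyz,yaw,pos=None,ori=None):
    "shift mm, rotvec deg in tool axes from state s"
    Rt=np.array(s['orientation']) if ori is None else ori; p=np.array(s['eef_pos']) if pos is None else pos
    d=Rt.T@(np.array(xyz)-p); rv=R.from_matrix(Rt.T@Rdown(yaw)).as_rotvec(degrees=True)
    return d.round(4),rv.round(2)
def show(s):
    Rt=np.array(s['orientation']); tilt=np.degrees(np.arccos(-Rt[2,2])); 
    print('t%.2f'%s['clock'],'p',np.round(s['eef_pos'],4),'yaw %.4f tilt %.2f'%(np.arctan2(Rt[1,0],Rt[0,0]),tilt),'F',np.round(s['contact_force'],2),'M',np.round(s['moment'],3),'w %.3f'%s['width'])
E
python3 - <<'E'
from h import *
from station import state
s=state(); show(s); print(delta(s,[.555,-.214,.19],.165))
E
```

```text
t1.20 p [ 0.3269 -0.6471  0.2313] yaw 0.4678 tilt 0.00 F [-1.11  0.52 -0.05] M [-0.012  0.01  -0.054] w 1.005
(array([ 0.3989, -0.2837,  0.0413]), array([ 0.  ,  0.  , 17.35]))
```

Request:
play_rows --commands '[[[1,0.4,-0.284,0.02,0,0,17.3],[1,0.4,-0.284,0.02,0,0,17.3],[1,0.4,-0.284,0.02,0,0,17.3],[1,0.4,-0.284,0.02,0,0,17.3],[1,0.4,-0.284,0.02,0,0,17.3],[1,0.4,-0.284,0.041,0,0,17.3],[1,0.4,-0.284,0.041,0,0,17.3],[1,0.4,-0.284,0.041,0,0,17.3],[1,0.4,-0.284,0.041,0,0,17.3],[1,0.4,-0.284,0.041,0,0,17.3],[1,0.4,-0.284,0.041,0,0,17.3],[1,0.4,-0.284,0.041,0,0,17.3]]]'

```text
clock: 2.4
eef_pos: [0.5566, -0.2116, 0.1902]
orientation: [[0.986, 0.169, -0.0], [0.169, -0.986, 0.0], [-0.0, -0.0, -1.0]]
contact_force: [-1.1, -1.1, 0.8]
width: 0.996
```

Run:
```python
from h import *
from station import state,imaging
s=state(); show(s); p=imaging.camera_params('wrist'); im=imaging.capture('wrist')[:,:,::-1]
np.savez('w1.npz',K=p['intrinsics'],E=p['extrinsics'],p=s['eef_pos'],R=s['orientation']); cv2.imwrite('pics/w1.png',im)
for q in ['nut_seat','gap']: print(q,[(round(d['conf'],2),np.round(d['position'],4)) for d in imaging.pinpoint('wrist',q)][:2])
show(state()); print(s['joint_positions'])
```

```text
t2.40 p [ 0.5566 -0.2116  0.1902] yaw 0.1697 tilt 0.01 F [-1.06 -1.14  0.83] M [-0.018 -0.006  0.032] w 0.996
nut_seat [(0.64, array([ 0.6367, -0.1994,  0.0531]))]
gap [(0.79, array([ 0.6109, -0.2047,  0.0796]))]
t2.55 p [ 0.555  -0.2153  0.1905] yaw 0.1629 tilt 0.07 F [-0.14 -0.61  0.69] M [-0.021  0.008  0.027] w 0.998
[ 0.21941415  0.48050734  0.09338702  1.94545547 -0.0658465   0.71862798
 -1.04924209]
```

View pics/w1.png

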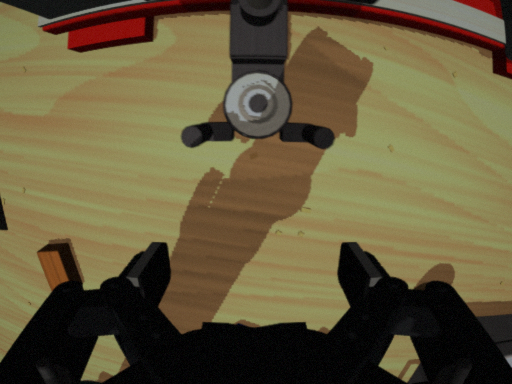

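Run:
```python
from h import *
im=cv2.imread('pics/w1.png'); c=im[60:160,170:350]
c=cv2.convertScaleAbs(c,alpha=1.0)
cv2.imwrite('pics/w1n.png',cv2.resize(c,(792,440),interpolation=cv2.INTER_CUBIC))
c=im[66:144,218:298]; c=cv2.LUT(c,np.array([min(255,int(255*(i/255)**.7)) for i in range(256)],np.uint8))
cv2.imwrite('pics/w1h.png',cv2.resize(c,(600,585),interpolation=cv2.INTER_CUBIC))
```

```text
(no output)
```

View pics/w1h.png

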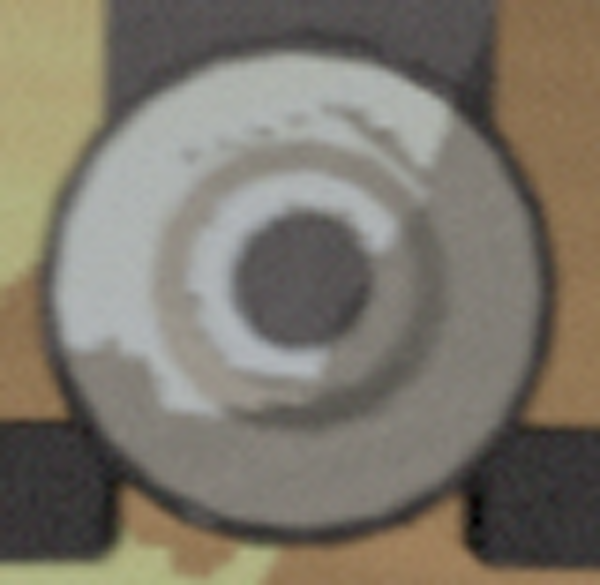

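View pics/w1n.png

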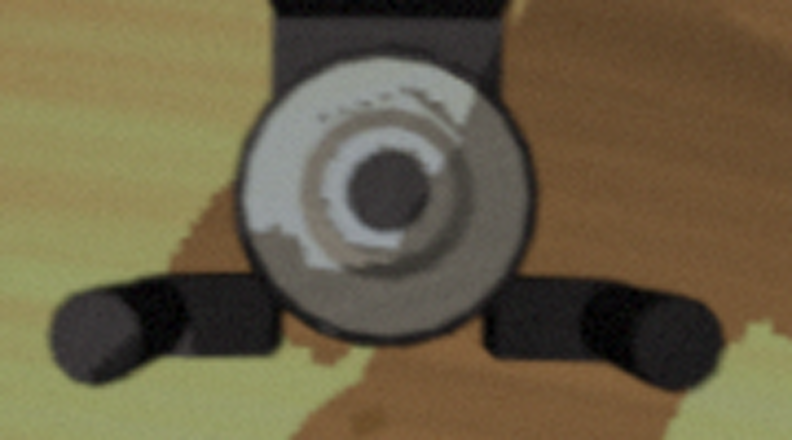

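Run:
```python
from h import *
from station import state
s=state(); show(s); print(delta(s,[.605,-.27,.185],1.165,pos=np.array([.555,-.2145,.19])))
```

```text
t2.55 p [ 0.555  -0.2153  0.1905] yaw 0.1629 tilt 0.07 F [-0.14 -0.61  0.69] M [-0.021  0.008  0.027] w 0.998
(array([0.0403, 0.0629, 0.0051]), array([ 5.000e-02,  5.000e-02, -5.742e+01]))
```

Request:
play_rows --commands '[[[1,0.04,0.063,0.005,0,0,-57],[1,0.04,0.063,0.005,0,0,-57],[1,0.04,0.063,0.005,0,0,-57],[1,0.04,0.063,0.005,0,0,-57],[1,0.04,0.063,0.005,0,0,-57],[1,0.04,0.063,0.005,0,0,-57],[1,0.04,0.063,0.005,0,0,-57],[1,0.04,0.063,0.005,0,0,-57],[1,0.04,0.063,0.005,0,0,-57]]]'

```text
clock: 3.45
eef_pos: [0.6049, -0.2706, 0.1854]
orientation: [[0.403, 0.915, -0.0], [0.915, -0.403, -0.001], [-0.001, -0.0, -1.0]]
contact_force: [-0.2, -0.5, 0.9]
width: 0.999
```

Run:
```python
from h import *
from station import state,imaging
s=state(); show(s); p=imaging.camera_params('wrist'); im=imaging.capture('wrist')[:,:,::-1]
np.savez('w2.npz',K=p['intrinsics'],E=p['extrinsics'],p=s['eef_pos'],R=s['orientation']); cv2.imwrite('pics/w2.png',im)
u=proj([.634,-.2,.07],p['intrinsics'],p['extrinsics'],True)[0]; print(u)
x,y=u.astype(int); c=im[max(0,y-45):y+45,x-45:x+45]
c=cv2.LUT(np.ascontiguousarray(c),np.array([min(255,int(255*(i/255)**.7)) for i in range(256)],np.uint8))
cv2.imwrite('pics/w2h.png',cv2.resize(c,(600,600),interpolation=cv2.INTER_CUBIC)); print(max(0,y-45),x-45,c.shape)
```

```text
t3.45 p [ 0.6049 -0.2706  0.1854] yaw 1.1559 tilt 0.04 F [-0.19 -0.5   0.86] M [-0.045 -0.014  0.003] w 0.999
[250.34144783 106.4643224 ]
61 205 (90, 90, 3)
```

View pics/w2.png

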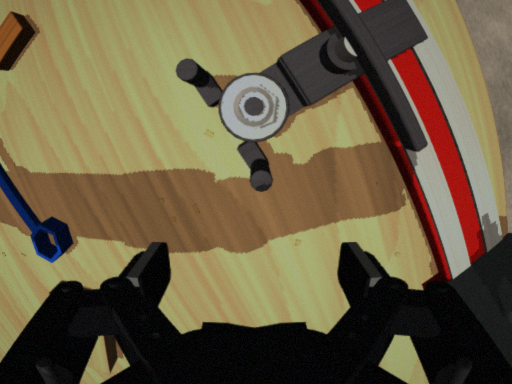

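View pics/w2h.png

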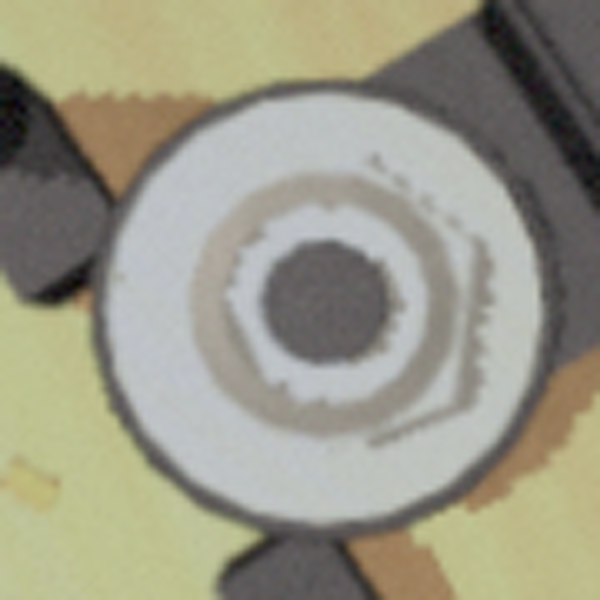

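Run:
```python
from h import *
d=np.load('w2.npz'); K,E=d['K'],d['E']; im=cv2.imread('pics/w2.png')
x0,y0,n=205,61,90
f=lambda cx,cy: np.array([x0+cx/600*n-0.5+0.5*n/600, y0+cy/600*n-0.5+0.5*n/600])
# flange ellipse: left 97 right 548 top 85 bottom 530 ; bolt circle center (328,302)
fl=unproj(f(322.5,307),.055,K,E,True)[0]; bo=unproj(f(327,303),.082,K,E,True)[0]; print('flange c',fl,'bolt c',bo)
c=(fl+bo)[:2]/2
S=11
big=cv2.resize(im[y0+8:y0+72,x0+8:x0+82],None,fx=S,fy=S,interpolation=cv2.INTER_CUBIC)
g=cv2.createCLAHE(3,(2,2)).apply(cv2.cvtColor(big,cv2.COLOR_BGR2GRAY)); cv2.imwrite('pics/w2c.png',g)
o=np.array([x0+8,y0+8])
t=lambda P:((proj(P,K,E,True)-o+.5)*S-.5)
outs=[]
for deg in (0,10,20,30,40,50):
    a=np.radians(deg)+np.arange(6)*np.pi/3+np.pi/6; r=.018/np.cos(np.pi/6)
    b=cv2.cvtColor(g,cv2.COLOR_GRAY2BGR)
    for z,col in((.055,(0,0,255)),(.071,(0,255,0))):
        P=np.c_[c[0]+r*np.cos(a),c[1]+r*np.sin(a),np.full(6,z)]
        cv2.polylines(b,[t(P).round().astype(int)],True,col,1)
    cv2.putText(b,str(deg),(10,30),0,1,(0,0,255),2); outs.append(cv2.resize(b,(266,230)))
cv2.imwrite('pics/w2o.png',np.vstack([np.hstack(outs[:3]),np.hstack(outs[3:])]))
```

```text
flange c [ 0.63612248 -0.20062705  0.055     ] bolt c [ 0.63658061 -0.20111668  0.082     ]
```

View pics/w2c.png

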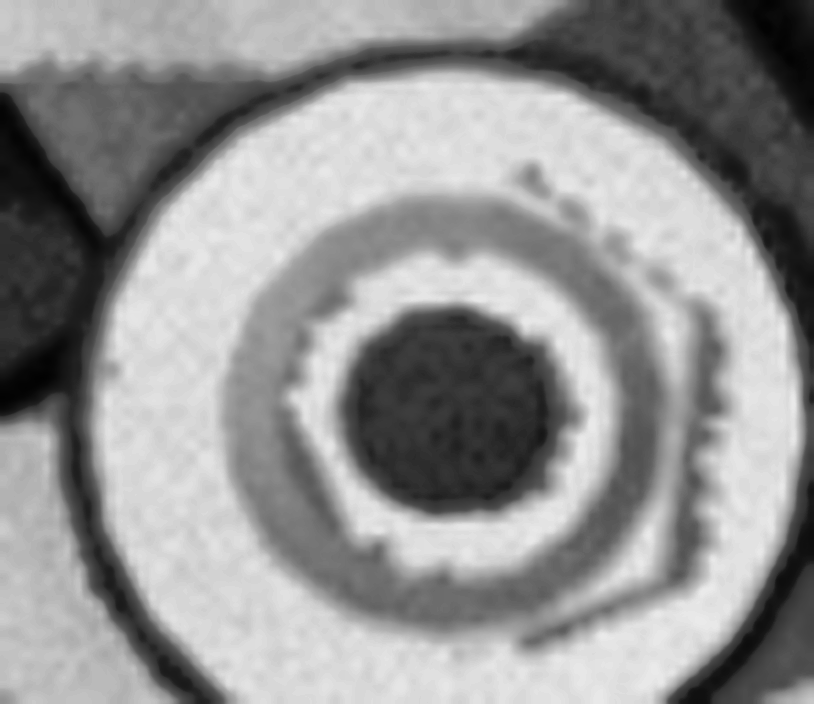

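View pics/w2o.png

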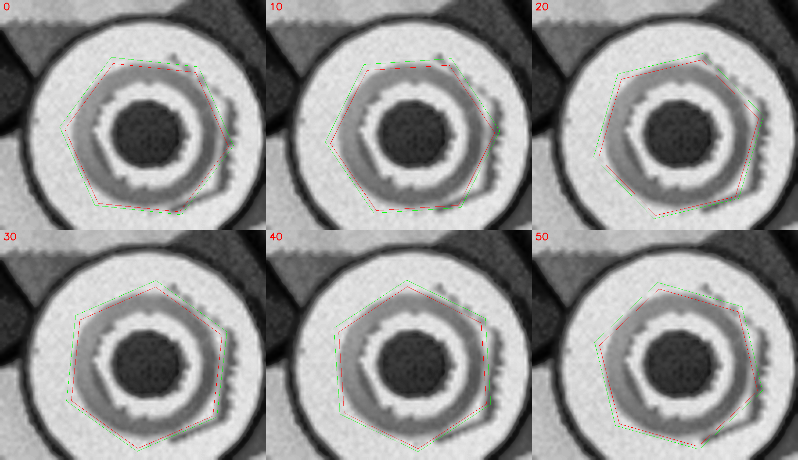

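Run:
```python
from h import *
d=np.load('w2.npz'); K,E=d['K'],d['E']
f=lambda cx,cy: [(cx+.5)/11-.5+213,(cy+.5)/11-.5+69]
P=unproj([f(518,178),f(690,303),f(668,580),f(522,640)],.071,K,E,True)[:,:2]; print(P, np.linalg.norm(np.diff(P,axis=0),axis=1))
for i in range(3):
    v=P[i+1]-P[i]; print('normal mod60',(np.degrees(np.arctan2(v[1],v[0]))-90)%60)
# lathe yaw : ears tops in w2/w1
d1=np.load('w1.npz')
g=lambda cx,cy:[170+cx/4.4,60+cy/4.4]
e=unproj([g(98,335),g(680,345)],.105,d1['K'],d1['E'],True); print('ears w1',e, np.linalg.norm(e[0]-e[1])); v=(e[0]-e[1]); print('lathe yaw',np.arctan2(v[1],v[0])-np.pi/2, e.mean(0)[:2])
e=unproj([[186.5,69],[261,181]],.105,K,E,True); v=e[0]-e[1]; print('ears w2',e,np.linalg.norm(v),np.arctan2(v[1],v[0])-np.pi/2,e.mean(0)[:2])
```

```text
[[ 0.64884078 -0.18590665]
 [ 0.65712089 -0.20020945]
 [ 0.64685977 -0.21958234]
 [ 0.63451318 -0.21940642]] [0.01652666 0.02192257 0.01234785]
normal mod60 30.067210705639013
normal mod60 32.09144500525906
normal mod60 29.18366509724484
ears w1 [[ 0.60203248 -0.15591239  0.105     ]
 [ 0.61792553 -0.25743752  0.105     ]] 0.1027615790489527
lathe yaw 0.15528267583570465 [ 0.60997901 -0.20667496]
ears w2 [[ 0.60222765 -0.15431842  0.105     ]
 [ 0.61851516 -0.25632425  0.105     ]] 0.10329798151391795 0.15833572684978936 [ 0.61037141 -0.20532133]
```

Run:
```python
from h import *
from station import state
s=state(); show(s); print(delta(s,[.46,.23,.14],.115),s['joint_positions'])
```

```text
t3.50 p [ 0.6051 -0.2701  0.1854] yaw 1.1569 tilt 0.03 F [-1.13 -0.98 -0.99] M [0.014 0.067 0.006] w 1.002
(array([ 0.3996, -0.3339,  0.0451]), array([2.00e-02, 3.00e-02, 5.97e+01])) [ 0.4717154   0.56714832 -0.17591706  1.78758917  0.13249037  0.79831813
 -0.18370475]
```

Request:
play_rows --commands '[[[0.6,0.4,-0.334,0.0,0,0,59.7],[0.6,0.4,-0.334,0.0,0,0,59.7],[0.6,0.4,-0.334,0.0,0,0,59.7],[0.6,0.4,-0.334,0.0,0,0,59.7],[0.6,0.4,-0.334,0.0,0,0,59.7],[0.6,0.4,-0.334,0.045,0,0,59.7],[0.6,0.4,-0.334,0.045,0,0,59.7],[0.6,0.4,-0.334,0.045,0,0,59.7],[0.6,0.4,-0.334,0.045,0,0,59.7],[0.6,0.4,-0.334,0.045,0,0,59.7],[0.6,0.4,-0.334,0.045,0,0,59.7],[0.6,0.4,-0.334,0.045,0,0,59.7]]]'

```text
clock: 4.7
eef_pos: [0.4572, 0.2364, 0.14]
orientation: [[0.992, 0.126, -0.001], [0.126, -0.992, 0.002], [-0.0, -0.002, -1.0]]
contact_force: [0.9, -0.1, 0.3]
width: 0.8
```

Request:
play_rows --commands '[[[0.6,0,0,0,0,0,0],[0.6,0,0,0,0,0,0]]]'

```text
clock: 4.9
eef_pos: [0.4595, 0.2295, 0.1406]
orientation: [[0.993, 0.115, 0.001], [0.115, -0.993, -0.001], [0.0, 0.001, -1.0]]
contact_force: [-0.1, -0.7, -0.4]
width: 0.8
```

Run:
```python
from h import *
from station import state,imaging
s=state(); show(s); p=imaging.camera_params('wrist'); im=imaging.capture('wrist')[:,:,::-1]
np.savez('w3.npz',K=p['intrinsics'],E=p['extrinsics'],p=s['eef_pos'],R=s['orientation']); cv2.imwrite('pics/w3.png',im)
for q in ['key','key_grip']: print(q,[(round(d['conf'],2),np.round(d['position'],4)) for d in imaging.pinpoint('wrist',q)][:3])
```

```text
t4.90 p [0.4595 0.2295 0.1406] yaw 0.1157 tilt 0.06 F [-0.12 -0.75 -0.37] M [-0.026 -0.057 -0.013] w 0.800
key []
key_grip [(0.97, array([ 0.2932, -0.1272,  0.0253])), (0.93, array([0.1884, 0.4155, 0.0244])), (0.67, array([0.4591, 0.2301, 0.0323]))]
```

View pics/w3.png

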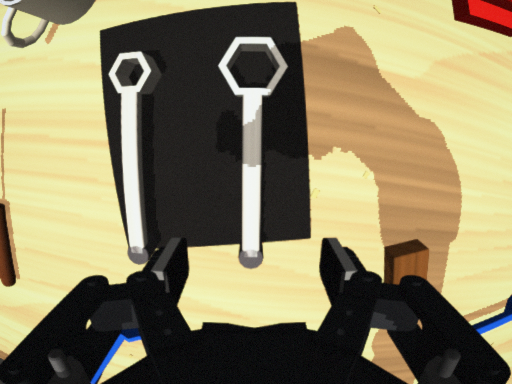

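Run:
```python
from h import *
d=np.load('w3.npz'); K,E=d['K'],d['E']; im=cv2.imread('pics/w3.png')
c=im[25:125,90:300]; cv2.imwrite('pics/w3c.png',cv2.resize(c,(798,380),interpolation=cv2.INTER_CUBIC))
m=cv2.inRange(im,(150,150,150),(255,255,255)); m[:, :200]=0; m[:,300:]=0; m[:,:][110:]=0; m[:25]=0
n,l,st,ce=cv2.connectedComponentsWithStats(m); print(st,ce)
# outer hex vertices: fit minarea
ys,xs=np.nonzero(m[:97]); h=cv2.convexHull(np.c_[xs,ys].astype(np.int32)); ap=cv2.approxPolyDP(h,3,True)[:,0]; print(ap)
W=unproj(ap,.035,K,E,True); print(W[:,:2])
hole=cv2.inRange(im,(0,0,0),(70,70,70))
P=unproj([[253,67],[251,259],[252.5,100],[252,240]],.035,K,E,True); print(P)
for a,b in((0,1),(2,3)): v=P[a]-P[b]; print(np.arctan2(v[1],v[0]),np.linalg.norm(v))
```

```text
[[     0      0    512    384 195163]
 [   218     37     69     73   1445]] [[255.53557795 192.3826545 ]
 [250.69480969  72.28788927]]
[[286  66]
 [268  94]
 [243  96]
 [234  93]
 [218  65]
 [236  37]
 [269  37]]
[[0.57354953 0.21569124]
 [0.54788189 0.22763087]
 [0.54379868 0.24784077]
 [0.54552901 0.25549995]
 [0.56799909 0.27144405]
 [0.5937332  0.25953942]
 [0.5968528  0.23248304]]
[[0.56911989 0.24252699 0.035     ]
 [0.39888449 0.22458362 0.035     ]
 [0.54133934 0.23969181 0.035     ]
 [0.41849891 0.22589069 0.035     ]]
0.10501555994833431 0.17117843865345087
0.11188085441199128 0.12361327650843074
```

View pics/w3c.png

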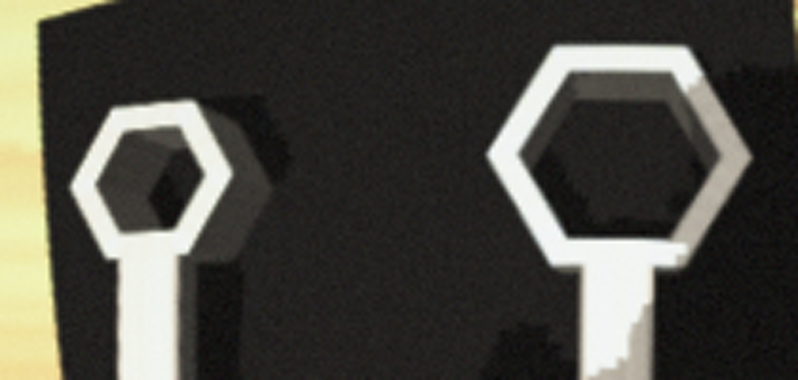

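Run:
```python
from h import *
from station import state
s=state(); show(s); print(delta(s,[.4614,.2317,.010],.108))
```

```text
t5.05 p [0.4596 0.2295 0.1406] yaw 0.1154 tilt 0.04 F [ 0.36 -0.68 -0.5 ] M [-0.025  0.036  0.022] w 0.802
(array([ 0.0019, -0.002 ,  0.1306]), array([ 0.03, -0.03,  0.42]))
```

Request:
play_rows --commands '[[[0.6,0.002,-0.002,0.05,0,0,0.4],[0.6,0.002,-0.002,0.09,0,0,0.4],[0.6,0.002,-0.002,0.115,0,0,0.4],[0.6,0.002,-0.002,0.13,0,0,0.4],[0.6,0.002,-0.002,0.13,0,0,0.4],[-1,0.002,-0.002,0.13,0,0,0.4],[-1,0.002,-0.002,0.13,0,0,0.4],[-1,0.002,-0.002,0.13,0,0,0.4],[-1,0.002,-0.002,0.13,0,0,0.4],[-1,0.002,-0.002,0.13,0,0,0.4],[-1,0.002,-0.002,0.13,0,0,0.4]]]' --force 80

```text
clock: 6.15
eef_pos: [0.4613, 0.2335, 0.0116]
orientation: [[0.994, 0.11, 0.002], [0.11, -0.994, 0.001], [0.002, -0.001, -1.0]]
contact_force: [-1.0, -0.9, 5.4]
width: 0.169
```

Run:
```python
from h import *
from station import state
s=state(); show(s)
```

```text
t6.15 p [0.4613 0.2335 0.0116] yaw 0.1100 tilt 0.10 F [-0.97 -0.87  5.39] M [-0.119  0.096 -0.215] w 0.169
```

Run:
```python
from h import *
from station import state
s=state(); print(delta(s,[.542,-.2582,.18],.541,pos=np.array([.4616,.2315,.0106]),ori=Rdown(.108)))
```

```text
(array([ 0.0271,  0.4955, -0.1694]), array([  0.  ,   0.  , -24.81]))
```

Request:
play_rows --commands '[[[-1,0,0,-0.05,0,0,0],[-1,0,0,-0.1,0,0,0],[-1,0,0,-0.14,0,0,0],[-1,0,0,-0.14,0,0,0]]]'

```text
clock: 6.55
eef_pos: [0.4637, 0.2351, 0.1554]
orientation: [[0.994, 0.111, 0.009], [0.111, -0.994, 0.006], [0.01, -0.005, -1.0]]
contact_force: [0.7, 0.4, -3.4]
width: 0.165
```

Run:
```python
from h import *
from station import state
s=state(); show(s); print(delta(s,[.542,-.2582,.18],.541))
```

```text
t6.55 p [0.4637 0.2351 0.1554] yaw 0.1116 tilt 0.63 F [ 0.68  0.45 -3.36] M [ 0.049 -0.023  0.024] w 0.165
(array([ 0.0231,  0.4989, -0.0267]), array([ -0.14,  -0.62, -24.6 ]))
```

Request:
play_rows --commands '[[[-1,0.025,0.497,-0.03,0,0,-24.7],[-1,0.025,0.497,-0.03,0,0,-24.7],[-1,0.025,0.497,-0.03,0,0,-24.7],[-1,0.025,0.497,-0.03,0,0,-24.7],[-1,0.025,0.497,-0.03,0,0,-24.7],[-1,0.025,0.497,-0.03,0,0,-24.7],[-1,0.025,0.497,-0.03,0,0,-24.7],[-1,0.025,0.497,-0.03,0,0,-24.7],[-1,0.025,0.497,-0.03,0,0,-24.7],[-1,0.025,0.497,-0.03,0,0,-24.7],[-1,0.025,0.497,-0.03,0,0,-24.7],[-1,0.025,0.497,-0.03,0,0,-24.7]]]'

```text
clock: 7.75
eef_pos: [0.5392, -0.2592, 0.1788]
orientation: [[0.858, 0.513, -0.003], [0.513, -0.858, 0.001], [-0.002, -0.002, -1.0]]
contact_force: [0.4, 0.9, -1.8]
width: 0.169
```

Request:
play_rows --commands '[[[-1,0,0,0,0,0,0],[-1,0,0,0,0,0,0],[-1,0,0,0,0,0,0]]]'

```text
clock: 8.05
eef_pos: [0.5409, -0.2556, 0.18]
orientation: [[0.855, 0.519, -0.001], [0.519, -0.855, 0.001], [-0.0, -0.001, -1.0]]
contact_force: [-0.5, -0.1, -3.3]
width: 0.168
```

Run:
```python
from h import *
from station import state,imaging
s=state(); show(s); p=imaging.camera_params('wrist'); im=imaging.capture('wrist')[:,:,::-1]
np.savez('w4.npz',K=p['intrinsics'],E=p['extrinsics'],p=s['eef_pos'],R=s['orientation']); cv2.imwrite('pics/w4.png',im)
c=np.ascontiguousarray(im[0:110,190:320]); c=cv2.resize(c,(709,600),interpolation=cv2.INTER_CUBIC); cv2.imwrite('pics/w4c.png',c)
```

```text
t8.05 p [ 0.5409 -0.2556  0.18  ] yaw 0.5458 tilt 0.07 F [-0.46 -0.11 -3.28] M [-0.02   0.131 -0.016] w 0.168
```

View pics/w4.png

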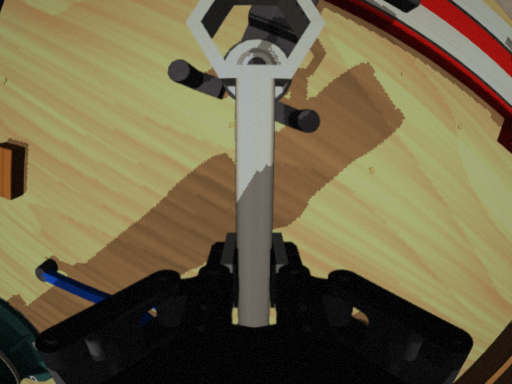

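View pics/w4c.png

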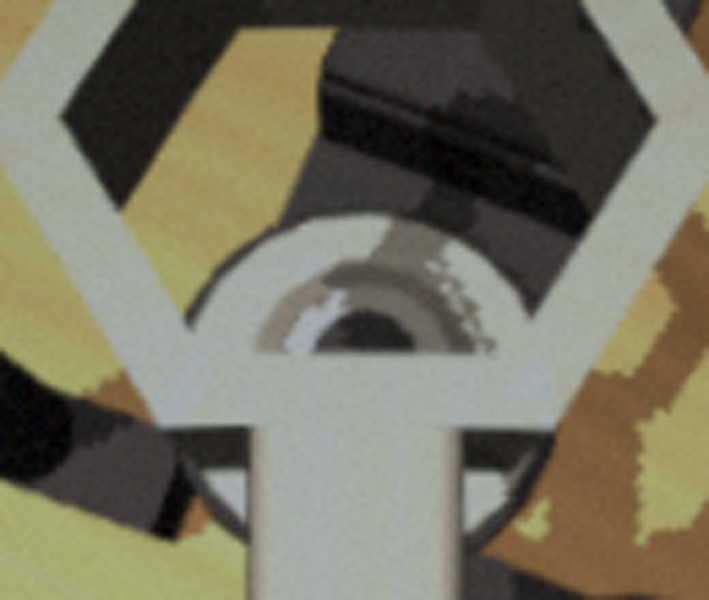

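Run:
```python
from h import *
np.set_printoptions(precision=4,suppress=True)
d=np.load('w4.npz'); K,E=d['K'],d['E']
f=lambda x,y:[190-.5+(x+.5)/709*130,-.5+(y+.5)/600*110]
cs=[f(62,118),f(656,121),f(190,322),f(530,318),f(158,428),f(556,430)]
# inner L,R ; inner lower L,R ; outer lower L,R  (key frame, top z=.032)
ri=.01925/np.cos(np.pi/6); ro=.02475/np.cos(np.pi/6)
def hexc(r,deg): return [r*np.cos(np.radians(deg)),r*np.sin(np.radians(deg)),.032]
kp=np.array([hexc(ri,90),hexc(ri,-90),[ -.01925,.01925*np.tan(np.pi/6),.032],[-.01925,-.01925*np.tan(np.pi/6),.032],hexc(ro,150),hexc(ro,-150)])
from scipy.optimize import least_squares
def pts(v): # x,y,z,yaw,pitch
    return kp@R.from_euler('ZYX',[v[3],v[4],0]).as_matrix().T+v[:3]
res=least_squares(lambda v:(proj(pts(v),K,E,True)-cs).ravel(),[.635,-.2,.171,.54,0])
print(res.x,np.abs(res.fun).max(), 'nut', )
k=res.x
# nut center from this image: bolt top (363,345) partially hidden; flange arc
p=d['p'];Rt=d['R']; print('key in tool',Rt.T@(k[:3]-p),'yaw rel',k[3]-np.arctan2(Rt[1,0],Rt[0,0]))
# predicted nut projection in crop px for centers
uv=proj([[.6363,-.2015,.082],[.6363+.008*.857,-.2015+.008*.515,.082]],K,E,True); print('bolt pred crop',(uv-[190,0]+.5)/[130/709,110/600])
a=np.linspace(0,6.28,5); 
fl=np.c_[.6363+.03*np.cos(a+.54),-.2015+.03*np.sin(a+.54),np.full(5,.055)]; print((proj(fl,K,E,True)-[190,0]+.5)/[130/709,110/600])
```

```text
[ 0.6295 -0.2036  0.1723  0.5444  0.207 ] 4.014229101242769 nut
key in tool [0.1028 0.0015 0.0077] yaw rel -0.001334333635667706
bolt pred crop [[368.8373 362.1719]
 [369.1192 310.0746]]
[[368.4644 214.701 ]
 [182.8798 389.8704]
 [365.7737 568.6408]
 [551.4558 393.6852]
 [369.051  214.7074]]
```

Run:
```python
from h import *
np.set_printoptions(precision=4,suppress=True)
d=np.load('w4.npz'); K,E=d['K'],d['E']
f=lambda x,y:[190-.5+(x+.5)/709*130,-.5+(y+.5)/600*110]
cs=np.array([f(62,118),f(656,121),f(209,352),f(509,352),f(160,428),f(556,430)])
t=np.tan(np.pi/6); a,b=.01925,.02475
kp=np.array([[0,a/np.cos(np.pi/6),.032],[0,-a/np.cos(np.pi/6),.032],[-a,a*t,.032],[-a,-a*t,.032],[-b,b*t,.032],[-b,-b*t,.032]])
from scipy.optimize import least_squares
pts=lambda v:kp@R.from_euler('ZYX',[v[3],v[4],0]).as_matrix().T+v[:3]
p=d['p'];Rt=d['R']
for fix in (0,1):
    res=least_squares(lambda v:(proj(pts([*v[:4],v[4]*(1-fix)]),K,E,True)-cs).ravel(),[.635,-.2,.171,.54,0]); k=res.x
    print(k,res.fun.reshape(-1,2).round(1).tolist()); print('key in tool',Rt.T@(k[:3]-p),'yaw rel',k[3]-np.arctan2(Rt[1,0],Rt[0,0]))
im=cv2.imread('pics/w4c.png')
for z,r,col in((.055,.03,(0,0,255)),(.082,.008,(0,255,0))):
    an=np.linspace(0,6.28,60); P=np.c_[.6363+r*np.cos(an),-.2015+r*np.sin(an),np.full(60,z)]
    q=(proj(P,K,E,True)-[190,0]+.5)/[130/709,110/600]; cv2.polylines(im,[q.round().astype(int)],True,col,1)
q=(proj(pts(k),K,E,True)-[190,0]+.5)/[130/709,110/600]
for u in q: cv2.circle(im,tuple(u.round().astype(int)),4,(255,0,255),1)
cv2.imwrite('pics/w4o.png',im)
```

```text
[ 0.6345 -0.2005  0.1703  0.5435  0.0275] [[-0.1, 0.1], [0.2, 0.0], [-0.5, 0.2], [0.4, 0.4], [0.4, -0.3], [-0.3, -0.4]]
key in tool [0.1086 0.0015 0.0097] yaw rel -0.002317113903101742
[ 0.6353 -0.2001  0.1703  0.5435  0.    ] [[-0.2, -0.0], [0.2, -0.1], [-0.4, 0.3], [0.3, 0.5], [0.6, -0.3], [-0.5, -0.3]]
key in tool [0.1096 0.0015 0.0096] yaw rel -0.0022974478586130775
```

View pics/w4o.png

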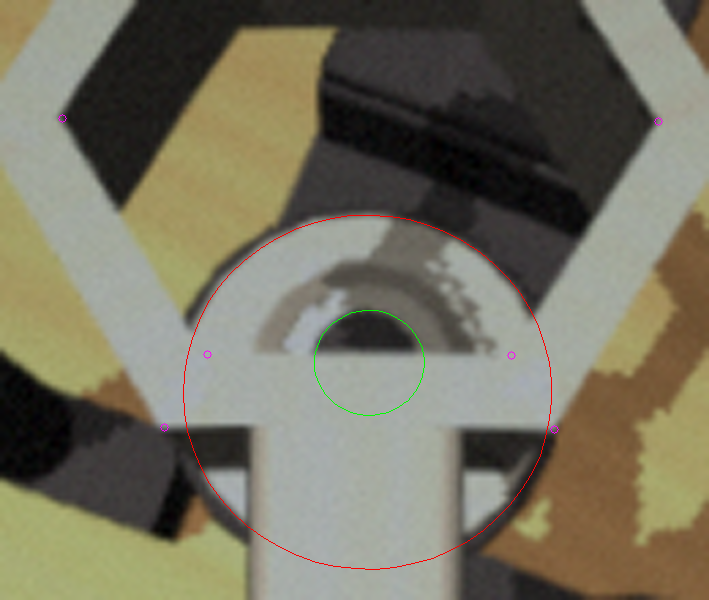

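Run:
```python
from h import *
from station import state
s=state(); show(s); print(delta(s,[.5422,-.2565,.102],.543))
```

```text
t8.10 p [ 0.5409 -0.256   0.1801] yaw 0.5453 tilt 0.05 F [ 1.   -0.5  -2.76] M [-0.033  0.039  0.002] w 0.175
(array([0.0008, 0.0011, 0.0781]), array([-0.05,  0.01,  0.13]))
```

Request:
play_rows --commands '[[[-1,0.001,0.001,0.03,0,0,0],[-1,0.001,0.001,0.055,0,0,0],[-1,0.001,0.001,0.07,0,0,0],[-1,0.001,0.001,0.078,0,0,0],[-1,0.001,0.001,0.078,0,0,0],[-1,0.001,0.001,0.078,0,0,0]]]'

```text
clock: 8.7
eef_pos: [0.543, -0.2582, 0.103]
orientation: [[0.856, 0.517, 0.001], [0.517, -0.856, -0.001], [0.001, 0.001, -1.0]]
contact_force: [-0.4, -0.2, -1.9]
width: 0.168
```

Run:
```python
from h import *
from station import state,imaging
s=state(); show(s); p=imaging.camera_params('wrist'); im=imaging.capture('wrist')[:,:,::-1]
np.savez('w5.npz',K=p['intrinsics'],E=p['extrinsics'],p=s['eef_pos'],R=s['orientation']); cv2.imwrite('pics/w5.png',im)
c=np.ascontiguousarray(im[0:110,190:320]); c=cv2.resize(c,(709,600),interpolation=cv2.INTER_CUBIC)
K,E=p['intrinsics'],p['extrinsics']
for z,r,col in((.055,.03,(0,0,255)),(.082,.008,(0,255,0))):
    an=np.linspace(0,6.28,60); P=np.c_[.6363+r*np.cos(an),-.2015+r*np.sin(an),np.full(60,z)]
    q=(proj(P,K,E,True)-[190,0]+.5)/[130/709,110/600]; cv2.polylines(c,[q.round().astype(int)],True,col,1)
cv2.imwrite('pics/w5c.png',c); print(delta(s,[.5422,-.2565,.080],.543))
```

```text
t8.70 p [ 0.543  -0.2582  0.103 ] yaw 0.5430 tilt 0.08 F [-0.42 -0.2  -1.93] M [-0.071  0.04   0.018] w 0.168
(array([ 0.0002, -0.0019,  0.023 ]), array([ 0.07, -0.05,  0.  ]))
```

View pics/w5c.png

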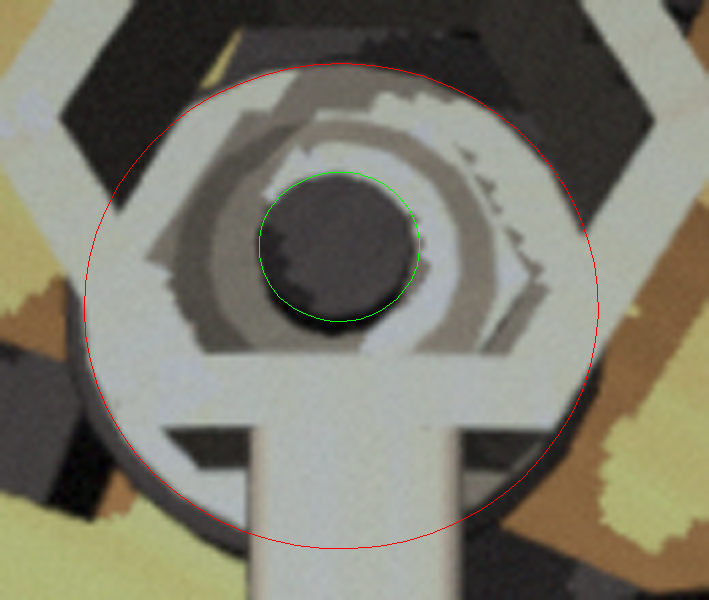

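Run:
```python
from h import *
from station import state,imaging
s=state(); show(s);  print(delta(s,[.5407,-.2539,.080],.515))
```

```text
t8.75 p [ 0.5432 -0.2584  0.1033] yaw 0.5428 tilt 0.12 F [ 0.55  0.5  -3.  ] M [-0.054  0.09  -0.043] w 0.168
(array([ 0.0001, -0.0052,  0.0233]), array([ 0.1 , -0.07,  1.6 ]))
```

Request:
play_rows --commands '[[[-1,0,-0.005,0.004,0,0,1.6],[-1,0,-0.005,0.008,0,0,1.6],[-1,0,-0.005,0.008,0,0,1.6],[-1,0,-0.005,0.014,0,0,1.6],[-1,0,-0.005,0.018,0,0,1.6],[-1,0,-0.005,0.022,0,0,1.6]]]'

```text
clock: 9.35
eef_pos: [0.5396, -0.2538, 0.0798]
orientation: [[0.87, 0.492, -0.0], [0.492, -0.87, 0.0], [-0.0, -0.0, -1.0]]
contact_force: [-0.5, -0.0, -2.4]
width: 0.17
```

Run:
```python
from h import *
from station import state,imaging
s=state(); show(s);  print(delta(s,[.5407,-.2539,.065],.515))
```

```text
t9.35 p [ 0.5396 -0.2538  0.0798] yaw 0.5149 tilt 0.02 F [-0.46 -0.05 -2.39] M [-0.047  0.075  0.03 ] w 0.170
(array([0.0009, 0.0006, 0.0148]), array([-0.01,  0.01, -0.01]))
```

Request:
play_rows --commands '[[[-1,0.001,0.0005,0.003,0,0,0],[-1,0.001,0.0005,0.006,0,0,0],[-1,0.001,0.0005,0.009,0,0,0]]]'

```text
clock: 9.65
eef_pos: [0.541, -0.2537, 0.071]
orientation: [[0.87, 0.493, 0.0], [0.493, -0.87, -0.0], [0.0, 0.0, -1.0]]
contact_force: [0.1, -0.2, -3.3]
width: 0.167
```

Run:
```python
from h import *
from station import state,imaging
s=state(); show(s);  print(delta(s,[.5407,-.2539,.065],.515))
```

```text
t9.65 p [ 0.541  -0.2537  0.071 ] yaw 0.5150 tilt 0.00 F [ 0.07 -0.24 -3.27] M [-0.045  0.064 -0.066] w 0.167
(array([-0.0003,  0.    ,  0.006 ]), array([ 0., -0., -0.]))
```

Already past the hexagon's top edge with no contact force; continue down.

Request:
play_rows --commands '[[[-1,0,0,0.003,0,0,0],[-1,0,0,0.006,0,0,0],[-1,0,0,0.007,0,0,0]]]'

```text
clock: 9.95
eef_pos: [0.5406, -0.2536, 0.064]
orientation: [[0.87, 0.492, -0.0], [0.492, -0.87, 0.0], [-0.0, -0.0, -1.0]]
contact_force: [-1.3, -0.6, -2.0]
width: 0.168
```

Run:
```python
from h import *
from station import state,imaging
s=state(); show(s); p=imaging.camera_params('wrist'); im=imaging.capture('wrist')[:,:,::-1]
np.savez('w6.npz',K=p['intrinsics'],E=p['extrinsics'],p=s['eef_pos'],R=s['orientation']); cv2.imwrite('pics/w6.png',im)
c=np.ascontiguousarray(im[0:110,190:320]); c=cv2.resize(c,(709,600),interpolation=cv2.INTER_CUBIC);cv2.imwrite('pics/w6c.png',c)
```

```text
t9.95 p [ 0.5406 -0.2536  0.064 ] yaw 0.5149 tilt 0.03 F [-1.28 -0.57 -2.04] M [-0.023  0.088  0.008] w 0.168
```

View pics/w6c.png

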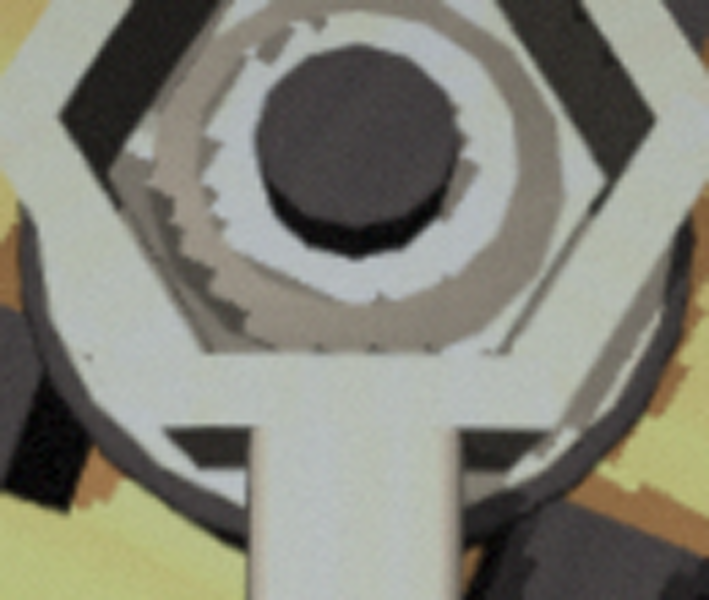

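Request:
play_rows --commands '[[[-1,0,0,0.001,0,0,0],[-1,0,0,0.001,0,0,0]]]'

```text
clock: 10.2
eef_pos: [0.5408, -0.2538, 0.0635]
orientation: [[0.87, 0.492, 0.0], [0.492, -0.87, -0.0], [-0.0, 0.0, -1.0]]
contact_force: [-1.3, 0.2, -0.8]
width: 0.168
```

Run:
```python
from h import *
from station import state,imaging
s=state(); show(s); print(s['joint_positions'])
```

```text
t10.20 p [ 0.5408 -0.2538  0.0635] yaw 0.5149 tilt 0.01 F [-1.32  0.19 -0.79] M [0.112 0.106 0.05 ] w 0.168
[ 0.37601559  0.66344531 -0.01854335  2.00480591  0.0252127   0.47346891
 -0.71695725]
```

Run:
```python
import numpy as np
c=np.array([.109,.0015])
for th in list(np.arange(2.5,31,2.5)):
    a=np.radians(th);Rz=np.array([[np.cos(a),-np.sin(a)],[np.sin(a),np.cos(a)]]); print(th,(c-Rz@c).round(4))
```

```text
2.5 [ 0.0002 -0.0048]
5.0 [ 0.0005 -0.0095]
7.5 [ 0.0011 -0.0142]
10.0 [ 0.0019 -0.0189]
12.5 [ 0.0029 -0.0236]
15.0 [ 0.0041 -0.0282]
17.5 [ 0.0055 -0.0327]
20.0 [ 0.0071 -0.0372]
22.5 [ 0.0089 -0.0416]
25.0 [ 0.0108 -0.0459]
27.5 [ 0.013  -0.0502]
30.0 [ 0.0154 -0.0543]
```

Request:
play_rows --commands '[[[-1,0.0002,-0.0048,0,0,0,2.5],[-1,0.0005,-0.0095,0,0,0,5],[-1,0.0011,-0.0142,0,0,0,7.5],[-1,0.0019,-0.0189,0,0,0,10],[-1,0.0029,-0.0236,0,0,0,12.5],[-1,0.0041,-0.0282,0,0,0,15]]]'

```text
clock: 10.8
eef_pos: [0.5299, -0.2279, 0.0636]
orientation: [[0.968, 0.249, -0.0], [0.249, -0.968, -0.001], [-0.001, 0.001, -1.0]]
contact_force: [-1.7, -1.0, 0.1]
width: 0.167
```

```bash
cat > chk.py <<'E'
from h import *
from station import state
s=state(); show(s)
Rt=np.array(s['orientation']); N=np.array([.6363,-.2015]); v=N-np.array(s['eef_pos'])[:2]
F=np.array(s['contact_force']); r=-v
g=np.array(s['eef_pos'])[:2]-N
print('nut in tool',Rt[:2,:2].T@v,'F tool',(Rt.T@F).round(2),'torque about nut (F x) %.3f'%(g[0]*F[1]-g[1]*F[0]),'rel yaw %.3f'%(np.arctan2(Rt[1,0],Rt[0,0])-.158))
E
python3 chk.py
```

```text
t10.80 p [ 0.5299 -0.2279  0.0636] yaw 0.2521 tilt 0.07 F [-1.68 -1.03  0.1 ] M [-0.254  0.243  0.245] w 0.167
nut in tool [0.10961753 0.00097062] F tool [-1.88  0.58 -0.1 ] torque about nut (F x) 0.066 rel yaw 0.094
```

Request:
play_rows --commands '[[[-1,0.0002,-0.0048,0,0,0,2.5],[-1,0.0005,-0.0095,0,0,0,5],[-1,0.0011,-0.0142,0,0,0,7.5],[-1,0.0019,-0.0189,0,0,0,10],[-1,0.0029,-0.0236,0,0,0,12.5],[-1,0.0041,-0.0282,0,0,0,15],[-1,0.0055,-0.0327,0,0,0,17.5],[-1,0.0071,-0.0372,0,0,0,20],[-1,0.0089,-0.0416,0,0,0,22.5]]]'

```text
clock: 11.7
eef_pos: [0.5276, -0.1853, 0.0635]
orientation: [[0.99, -0.141, -0.001], [-0.141, -0.99, -0.001], [-0.001, 0.001, -1.0]]
contact_force: [-2.7, -1.3, -0.2]
width: 0.169
```

```bash
python3 chk.py
python3 - <<'E'
from h import *
from station import state,imaging
s=state(); p=imaging.camera_params('wrist'); im=imaging.capture('wrist')[:,:,::-1]
np.savez('w7.npz',K=p['intrinsics'],E=p['extrinsics'],p=s['eef_pos'],R=s['orientation']); cv2.imwrite('pics/w7.png',im)
E
```

```text
t11.70 p [ 0.5276 -0.1853  0.0635] yaw -0.1413 tilt 0.09 F [-2.68 -1.26 -0.23] M [-0.34   0.471  0.169] w 0.169
nut in tool [0.10994933 0.00075338] F tool [-2.48  1.63  0.23] torque about nut (F x) 0.181 rel yaw -0.299
```

View pics/w7.png

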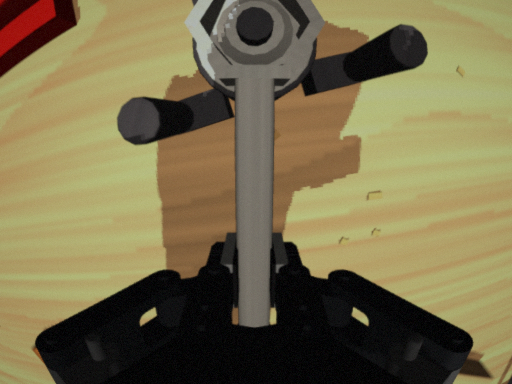

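Request:
play_rows --commands '[[[-1,0.0002,-0.0048,0,0,0,2.5],[-1,0.0005,-0.0095,0,0,0,5],[-1,0.0011,-0.0142,0,0,0,7.5],[-1,0.0019,-0.0189,0,0,0,10],[-1,0.0029,-0.0236,0,0,0,12.5],[-1,0.0041,-0.0282,0,0,0,15],[-1,0.0055,-0.0327,0,0,0,17.5],[-1,0.0071,-0.0372,0,0,0,20],[-1,0.0071,-0.0372,0,0,0,20]]]'

```text
clock: 12.65
eef_pos: [0.5397, -0.1487, 0.0633]
orientation: [[0.883, -0.47, -0.002], [-0.47, -0.883, 0.0], [-0.002, 0.001, -1.0]]
contact_force: [-4.4, 0.1, 0.9]
width: 0.166
```

```bash
python3 chk.py
python3 - <<'E'
from h import *
from station import state,imaging
s=state(); p=imaging.camera_params('wrist'); im=imaging.capture('wrist')[:,:,::-1]
np.savez('w8.npz',K=p['intrinsics'],E=p['extrinsics'],p=s['eef_pos'],R=s['orientation']); cv2.imwrite('pics/w8.png',im)
c=np.ascontiguousarray(im[0:110,190:320]); c=cv2.resize(c,(709,600),interpolation=cv2.INTER_CUBIC);cv2.imwrite('pics/w8c.png',c)
E
```

```text
t12.65 p [ 0.5397 -0.1487  0.0633] yaw -0.4890 tilt 0.11 F [-4.36  0.06  0.91] M [-0.057  0.562 -0.192] w 0.166
nut in tool [0.11003753 0.00123215] F tool [-3.89  1.99 -0.9 ] torque about nut (F x) 0.224 rel yaw -0.647
```

View pics/w8c.png

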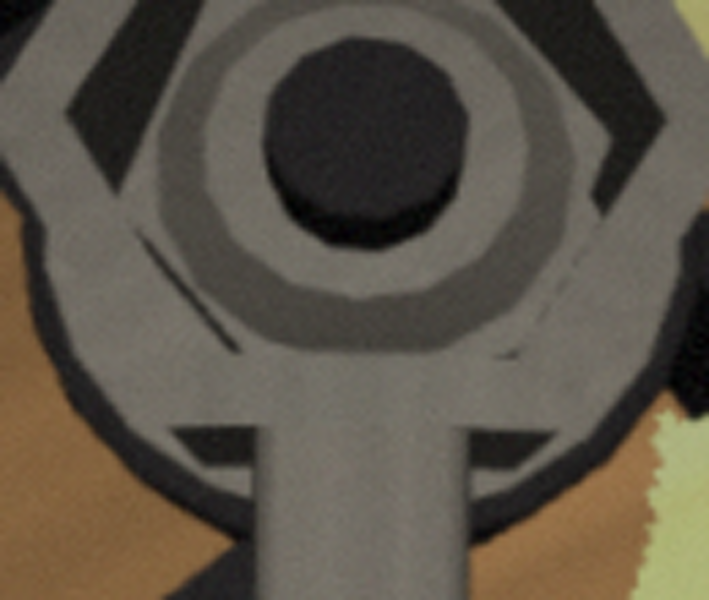

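Run:
```python
import numpy as np
c=np.array([.1095,.0015])
for th in [-7,-15,-23,-31,-39,-47,-55,-60.5,-67.5]:
    a=np.radians(th);Rz=np.array([[np.cos(a),-np.sin(a)],[np.sin(a),np.cos(a)]]); print(th,(c-Rz@c).round(4))
```

```text
-7 [0.0006 0.0134]
-15 [0.0033 0.0284]
-23 [0.0081 0.0429]
-31 [0.0149 0.0566]
-39 [0.0235 0.0692]
-47 [0.0337 0.0806]
-55 [0.0455 0.0903]
-60.5 [0.0543 0.0961]
-67.5 [0.0662 0.1021]
```

Request:
play_rows --commands '[[[-1,0.0003,0.007,0,0,0,-3.5],[-1,0.0006,0.0135,0,0,0,-7],[-1,0.0006,0.0135,-0.01,0,0,-7],[-1,0.0006,0.0135,-0.02,0,0,-7],[-1,0.0006,0.0135,-0.03,0,0,-7],[-1,0.0006,0.0135,-0.03,0,0,-7]]]'

```text
clock: 13.3
eef_pos: [0.5372, -0.1609, 0.0952]
orientation: [[0.934, -0.358, 0.004], [-0.358, -0.934, -0.001], [0.004, -0.001, -1.0]]
contact_force: [-0.3, 0.3, -2.3]
width: 0.17
```

```bash
python3 chk.py
```

```text
t13.30 p [ 0.5372 -0.1609  0.0952] yaw -0.3658 tilt 0.26 F [-0.32  0.34 -2.28] M [ 0.037  0.062 -0.026] w 0.170
nut in tool [0.10709658 0.00248338] F tool [-0.43 -0.2   2.28] torque about nut (F x) -0.021 rel yaw -0.524
```

Request:
play_rows --commands '[[[-1,0.0006,0.0134,0,0,0,-7],[-1,0.0033,0.0284,0,0,0,-15],[-1,0.0081,0.0429,0,0,0,-23],[-1,0.0149,0.0566,0,0,0,-31],[-1,0.0235,0.0692,0,0,0,-39],[-1,0.0337,0.0806,0,0,0,-47],[-1,0.0455,0.0903,0,0,0,-55],[-1,0.0543,0.0961,0,0,0,-60.5],[-1,0.0543,0.0961,0,0,0,-60.5],[-1,0.0543,0.0961,0,0,0,-60.5]]]'

```text
clock: 14.3
eef_pos: [0.5511, -0.2697, 0.0931]
orientation: [[0.773, 0.634, -0.001], [0.634, -0.773, 0.0], [-0.0, -0.001, -1.0]]
contact_force: [-0.1, 0.4, -2.8]
width: 0.167
```

```bash
python3 chk.py
python3 - <<'E'
from h import *
from station import state,imaging
s=state(); p=imaging.camera_params('wrist'); im=imaging.capture('wrist')[:,:,::-1]
np.savez('w9.npz',K=p['intrinsics'],E=p['extrinsics'],p=s['eef_pos'],R=s['orientation']); cv2.imwrite('pics/w9.png',im)
c=np.ascontiguousarray(im[0:110,190:320]); c=cv2.resize(c,(709,600),interpolation=cv2.INTER_CUBIC);cv2.imwrite('pics/w9c.png',c)
print(delta(s,[.5513,-.2697,.093],.69))
E
```

```text
t14.30 p [ 0.5511 -0.2697  0.0931] yaw 0.6873 tilt 0.04 F [-0.11  0.38 -2.78] M [-0.045  0.104  0.032] w 0.167
nut in tool [0.10913069 0.00133915] F tool [ 0.16 -0.36  2.78] torque about nut (F x) -0.040 rel yaw 0.529
(array([0.0002, 0.0001, 0.0001]), array([-0.04,  0.01, -0.15]))
```

View pics/w9c.png

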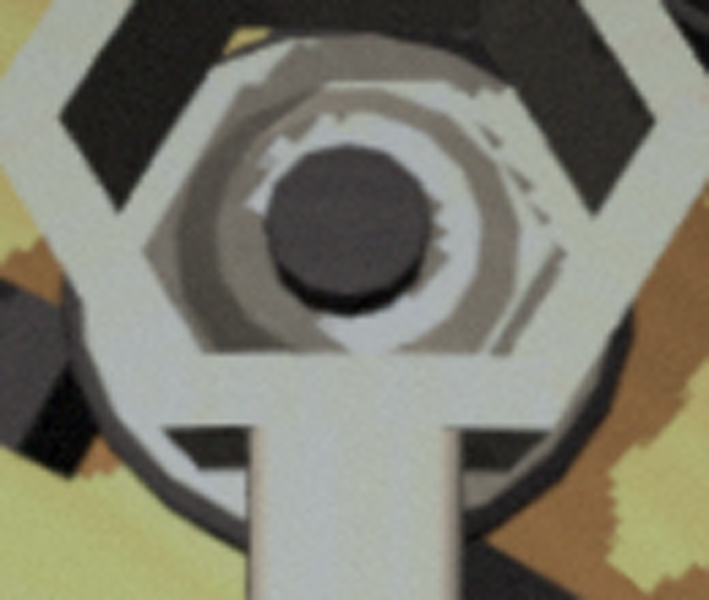

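Request:
play_rows --commands '[[[-1,0,0,0.006,0,0,0],[-1,0,0,0.012,0,0,0],[-1,0,0,0.016,0,0,0],[-1,0,0,0.02,0,0,0],[-1,0,0,0.023,0,0,0]]]'

```text
clock: 14.85
eef_pos: [0.5512, -0.2699, 0.0697]
orientation: [[0.772, 0.636, -0.001], [0.636, -0.772, 0.0], [-0.0, -0.001, -1.0]]
contact_force: [0.8, -0.1, -3.4]
width: 0.17
```

```bash
python3 chk.py
```

```text
t14.85 p [ 0.5512 -0.2699  0.0697] yaw 0.6896 tilt 0.04 F [ 0.8  -0.12 -3.39] M [-0.047  0.087 -0.007] w 0.170
nut in tool [0.10918642 0.0013669 ] F tool [0.54 0.61 3.39] torque about nut (F x) 0.065 rel yaw 0.532
```

Request:
play_rows --commands '[[[-1,0,0,0.003,0,0,0],[-1,0,0,0.006,0,0,0],[-1,0,0,0.0065,0,0,0],[-1,0,0,0.0065,0,0,0]]]'

```text
clock: 15.25
eef_pos: [0.5514, -0.2702, 0.0639]
orientation: [[0.772, 0.636, 0.0], [0.636, -0.772, -0.0], [0.0, 0.0, -1.0]]
contact_force: [-0.3, -0.1, -2.5]
width: 0.169
```

```bash
python3 chk.py
```

```text
t15.25 p [ 0.5514 -0.2702  0.0639] yaw 0.6894 tilt 0.01 F [-0.33 -0.08 -2.51] M [0.065 0.056 0.065] w 0.169
nut in tool [0.10919442 0.00097576] F tool [-0.31 -0.15  2.51] torque about nut (F x) -0.016 rel yaw 0.531
```

Request:
play_rows --commands '[[[-1,0.0002,-0.0048,0,0,0,2.5],[-1,0.0005,-0.0095,0,0,0,5],[-1,0.0011,-0.0142,0,0,0,7.5],[-1,0.0019,-0.0189,0,0,0,10],[-1,0.0029,-0.0236,0,0,0,12.5],[-1,0.0041,-0.0282,0,0,0,15],[-1,0.0055,-0.0327,0,0,0,17.5],[-1,0.0071,-0.0372,0,0,0,20],[-1,0.0089,-0.0416,0,0,0,22.5],[-1,0.0108,-0.0459,0,0,0,25],[-1,0.013,-0.0502,0,0,0,27.5],[-1,0.0154,-0.0543,0,0,0,30]]]'

```text
clock: 16.45
eef_pos: [0.528, -0.2188, 0.064]
orientation: [[0.986, 0.165, -0.001], [0.165, -0.986, -0.001], [-0.001, 0.0, -1.0]]
contact_force: [-1.0, -1.0, -1.6]
width: 0.169
```

```bash
python3 chk.py
```

```text
t16.45 p [ 0.528  -0.2188  0.064 ] yaw 0.1654 tilt 0.06 F [-0.96 -0.99 -1.63] M [-0.227  0.266  0.308] w 0.169
nut in tool [0.10961685 0.00080964] F tool [-1.11  0.82  1.63] torque about nut (F x) 0.091 rel yaw 0.007
```

Request:
play_rows --commands '[[[-1,0.0002,-0.0048,0,0,0,2.5],[-1,0.0005,-0.0095,0,0,0,5],[-1,0.0011,-0.0142,0,0,0,7.5],[-1,0.0019,-0.0189,0,0,0,10],[-1,0.0029,-0.0236,0,0,0,12.5],[-1,0.0041,-0.0282,0,0,0,15]]]'

```text
clock: 17.05
eef_pos: [0.527, -0.1902, 0.064]
orientation: [[0.995, -0.097, -0.002], [-0.097, -0.995, -0.0], [-0.002, 0.0, -1.0]]
contact_force: [-1.4, -1.3, -0.9]
width: 0.166
```

```bash
python3 chk.py
```

```text
t17.05 p [ 0.527  -0.1902  0.064 ] yaw -0.0968 tilt 0.09 F [-1.35 -1.27 -0.94] M [-0.3    0.392  0.258] w 0.166
nut in tool [0.10983145 0.00065222] F tool [-1.22  1.39  0.95] torque about nut (F x) 0.154 rel yaw -0.255
```

Request:
play_rows --commands '[[[-1,0.0,-0.0019,0,0,0,1],[-1,0.0001,-0.0038,0,0,0,2]]]'

```text
clock: 17.25
eef_pos: [0.5275, -0.1864, 0.0638]
orientation: [[0.991, -0.131, -0.002], [-0.131, -0.991, -0.0], [-0.002, 0.0, -1.0]]
contact_force: [-3.9, -1.9, -1.4]
width: 0.174
```

```bash
python3 chk.py
```

```text
t17.25 p [ 0.5275 -0.1864  0.0638] yaw -0.1311 tilt 0.10 F [-3.95 -1.94 -1.35] M [-0.27   0.566  0.189] w 0.174
nut in tool [0.10985311 0.00077872] F tool [-3.66  2.44  1.36] torque about nut (F x) 0.271 rel yaw -0.289
```

Request:
play_rows --commands '[[[-1,-0.0005,-0.0019,0,0,0,1],[-1,-0.0005,-0.0038,0,0,0,2]]]'

```text
clock: 17.45
eef_pos: [0.5281, -0.1825, 0.0638]
orientation: [[0.986, -0.166, -0.001], [-0.166, -0.986, 0.0], [-0.001, 0.0, -1.0]]
contact_force: [-3.4, -1.2, -1.1]
width: 0.17
```

```bash
python3 chk.py
```

```text
t17.45 p [ 0.5281 -0.1825  0.0638] yaw -0.1672 tilt 0.03 F [-3.44 -1.18 -1.12] M [-0.279  0.614  0.191] w 0.170
nut in tool [0.10984203 0.00077551] F tool [-3.19  1.74  1.12] torque about nut (F x) 0.193 rel yaw -0.325
```

Request:
play_rows --commands '[[[-1,0,-0.0019,0,0,0,1]]]'

```text
clock: 17.55
eef_pos: [0.5285, -0.1805, 0.0638]
orientation: [[0.983, -0.184, -0.001], [-0.184, -0.983, 0.0], [-0.001, 0.0, -1.0]]
contact_force: [-3.6, -2.0, -0.6]
width: 0.167
```

```bash
python3 chk.py
```

```text
t17.55 p [ 0.5285 -0.1805  0.0638] yaw -0.1849 tilt 0.04 F [-3.61 -2.01 -0.62] M [-0.332  0.672  0.122] w 0.167
nut in tool [0.10985343 0.00078114] F tool [-3.18  2.64  0.62] torque about nut (F x) 0.292 rel yaw -0.343
```

Request:
play_rows --commands '[[[-1,-0.001,-0.0019,0,0,0,1]]]'

```text
clock: 17.65
eef_pos: [0.5288, -0.1786, 0.0639]
orientation: [[0.98, -0.201, 0.001], [-0.201, -0.98, -0.001], [0.001, 0.0, -1.0]]
contact_force: [-0.7, -2.2, -2.2]
width: 0.17
```

```bash
python3 chk.py
```

```text
t17.65 p [ 0.5288 -0.1786  0.0639] yaw -0.2023 tilt 0.08 F [-0.75 -2.18 -2.2 ] M [-0.432  0.208  0.128] w 0.170
nut in tool [0.10988287 0.00079666] F tool [-0.3   2.29  2.2 ] torque about nut (F x) 0.252 rel yaw -0.360
```

Request:
play_rows --commands '[[[-1,0,-0.0019,0,0,0,1]]]'

```text
clock: 17.75
eef_pos: [0.5293, -0.1768, 0.0639]
orientation: [[0.976, -0.218, 0.001], [-0.218, -0.976, -0.001], [0.001, 0.0, -1.0]]
contact_force: [-1.0, -2.0, -2.4]
width: 0.169
```

```bash
python3 chk.py
```

```text
t17.75 p [ 0.5293 -0.1768  0.0639] yaw -0.2198 tilt 0.08 F [-1.   -2.   -2.35] M [-0.432  0.321  0.094] w 0.169
nut in tool [0.10985779 0.00079038] F tool [-0.54  2.17  2.35] torque about nut (F x) 0.239 rel yaw -0.378
```

Request:
play_rows --commands '[[[-1,0,-0.0019,0,0,0,1]]]'

```text
clock: 17.85
eef_pos: [0.5297, -0.1749, 0.0639]
orientation: [[0.972, -0.235, 0.001], [-0.235, -0.972, -0.001], [0.001, 0.0, -1.0]]
contact_force: [-0.4, -2.3, -2.3]
width: 0.169
```

```bash
python3 chk.py
```

```text
t17.85 p [ 0.5297 -0.1749  0.0639] yaw -0.2372 tilt 0.08 F [-0.42 -2.32 -2.29] M [-0.551  0.272  0.036] w 0.169
nut in tool [0.10989471 0.00077649] F tool [0.13 2.36 2.29] torque about nut (F x) 0.259 rel yaw -0.395
```

Request:
play_rows --commands '[[[-1,0,-0.0019,0,0,0,1]]]'

```text
clock: 17.95
eef_pos: [0.5302, -0.1731, 0.0639]
orientation: [[0.968, -0.252, 0.001], [-0.252, -0.968, -0.001], [0.001, 0.0, -1.0]]
contact_force: [-0.6, -2.5, -2.4]
width: 0.169
```

```bash
python3 chk.py
```

```text
t17.95 p [ 0.5302 -0.1731  0.0639] yaw -0.2547 tilt 0.08 F [-0.64 -2.45 -2.37] M [-0.577  0.291  0.081] w 0.169
nut in tool [0.10987851 0.00079288] F tool [-0.    2.53  2.37] torque about nut (F x) 0.278 rel yaw -0.413
```

Request:
play_rows --commands '[[[-1,0,-0.0019,0,0,0,1]]]'

```text
clock: 18.05
eef_pos: [0.5307, -0.1712, 0.0639]
orientation: [[0.963, -0.269, 0.001], [-0.269, -0.963, -0.001], [0.001, 0.0, -1.0]]
contact_force: [-0.5, -2.3, -3.1]
width: 0.171
```

```bash
python3 chk.py
```

```text
t18.05 p [ 0.5307 -0.1712  0.0639] yaw -0.2721 tilt 0.08 F [-0.54 -2.28 -3.07] M [-0.531  0.224  0.065] w 0.171
nut in tool [0.10990721 0.0008322 ] F tool [0.09 2.34 3.07] torque about nut (F x) 0.257 rel yaw -0.430
```

Request:
play_rows --commands '[[[-1,0,-0.0019,0,0,0,1]]]'

```text
clock: 18.15
eef_pos: [0.5312, -0.1694, 0.0639]
orientation: [[0.958, -0.286, 0.001], [-0.286, -0.958, -0.001], [0.001, 0.0, -1.0]]
contact_force: [-0.5, -2.9, -2.5]
width: 0.167
```

```bash
python3 chk.py
```

```text
t18.15 p [ 0.5312 -0.1694  0.0639] yaw -0.2895 tilt 0.09 F [-0.49 -2.88 -2.54] M [-0.634  0.122  0.037] w 0.167
nut in tool [0.10989723 0.00078666] F tool [0.35 2.89 2.54] torque about nut (F x) 0.318 rel yaw -0.448
```

Request:
play_rows --commands '[[[-1,0,-0.0019,0,0,0,1]]]'

```text
clock: 18.25
eef_pos: [0.5318, -0.1675, 0.0639]
orientation: [[0.953, -0.302, 0.001], [-0.302, -0.953, -0.001], [0.002, 0.0, -1.0]]
contact_force: [-0.7, -3.4, -2.8]
width: 0.171
```

```bash
python3 chk.py
```

```text
t18.25 p [ 0.5318 -0.1675  0.0639] yaw -0.3070 tilt 0.09 F [-0.73 -3.38 -2.78] M [-0.656  0.074  0.034] w 0.171
nut in tool [0.10990774 0.00078067] F tool [0.32 3.44 2.78] torque about nut (F x) 0.378 rel yaw -0.465
```

Request:
play_rows --commands '[[[-1,0,-0.0019,0,0,0,1]]]'

```text
clock: 18.35
eef_pos: [0.5324, -0.1657, 0.0639]
orientation: [[0.948, -0.319, 0.001], [-0.319, -0.948, -0.001], [0.002, 0.0, -1.0]]
contact_force: [0.7, -2.5, -2.2]
width: 0.168
```

```bash
python3 chk.py
python3 - <<'E'
from h import *
from station import state,imaging
s=state(); p=imaging.camera_params('wrist'); im=imaging.capture('wrist')[:,:,::-1]
np.savez('w10.npz',K=p['intrinsics'],E=p['extrinsics'],p=s['eef_pos'],R=s['orientation']); cv2.imwrite('pics/w10.png',im)
c=np.ascontiguousarray(im[0:110,190:320]); c=cv2.resize(c,(709,600),interpolation=cv2.INTER_CUBIC);cv2.imwrite('pics/w10c.png',c)
E
```

```text
t18.35 p [ 0.5324 -0.1657  0.0639] yaw -0.3244 tilt 0.09 F [ 0.73 -2.47 -2.18] M [-0.678 -0.055  0.091] w 0.168
nut in tool [0.109904   0.00077391] F tool [1.48 2.11 2.18] torque about nut (F x) 0.231 rel yaw -0.482
```

View pics/w10c.png

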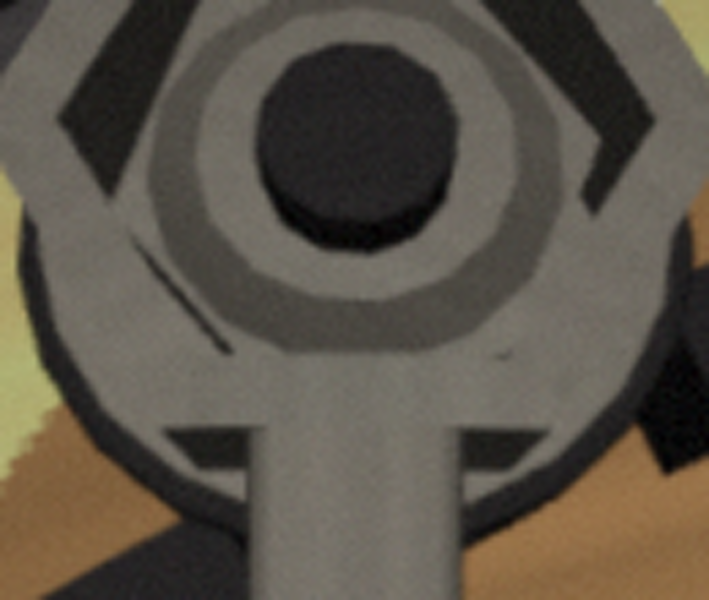

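Request:
play_rows --commands '[[[-1,0,-0.0019,0,0,0,1]]]'

```text
clock: 18.5
eef_pos: [0.533, -0.164, 0.064]
orientation: [[0.942, -0.335, 0.001], [-0.335, -0.942, -0.001], [0.002, 0.0, -1.0]]
contact_force: [0.8, -3.6, -2.7]
width: 0.173
```

```bash
python3 chk.py
```

```text
t18.50 p [ 0.533 -0.164  0.064] yaw -0.3413 tilt 0.09 F [ 0.83 -3.58 -2.72] M [-0.708 -0.125  0.025] w 0.173
nut in tool [0.10992987 0.0007251 ] F tool [1.98 3.09 2.72] torque about nut (F x) 0.339 rel yaw -0.499
```

Request:
play_rows --commands '[[[-1,0,-0.0019,0,0,0,1]]]'

```text
clock: 18.6
eef_pos: [0.5336, -0.1622, 0.064]
orientation: [[0.936, -0.352, 0.002], [-0.352, -0.936, -0.001], [0.002, 0.0, -1.0]]
contact_force: [1.1, -3.0, -3.2]
width: 0.171
```

```bash
python3 chk.py
```

```text
t18.60 p [ 0.5336 -0.1622  0.064 ] yaw -0.3593 tilt 0.10 F [ 1.1  -2.99 -3.2 ] M [-0.793 -0.158  0.014] w 0.171
nut in tool [0.10995065 0.00072683] F tool [2.07 2.41 3.2 ] torque about nut (F x) 0.263 rel yaw -0.517
```

Request:
play_rows --commands '[[[-1,0,-0.0019,0,0,0,1]]]'

```text
clock: 18.7
eef_pos: [0.5343, -0.1604, 0.0639]
orientation: [[0.93, -0.368, 0.002], [-0.368, -0.93, -0.001], [0.002, 0.0, -1.0]]
contact_force: [2.2, -4.6, -1.6]
width: 0.169
```

```bash
python3 chk.py
```

```text
t18.70 p [ 0.5343 -0.1604  0.0639] yaw -0.3766 tilt 0.10 F [ 2.16 -4.59 -1.63] M [-0.752 -0.265  0.057] w 0.169
nut in tool [0.10998432 0.00073247] F tool [3.69 3.47 1.64] torque about nut (F x) 0.380 rel yaw -0.535
```

Request:
play_rows --commands '[[[-1,0.0005,-0.0019,0,0,0,1]]]'

```text
clock: 18.8
eef_pos: [0.5349, -0.1588, 0.0639]
orientation: [[0.924, -0.384, 0.001], [-0.384, -0.924, -0.001], [0.001, 0.0, -1.0]]
contact_force: [0.4, -4.8, -3.1]
width: 0.167
```

```bash
python3 chk.py
```

```text
t18.80 p [ 0.5349 -0.1588  0.0639] yaw -0.3937 tilt 0.05 F [ 0.44 -4.76 -3.12] M [-0.991  0.021  0.159] w 0.167
nut in tool [0.10999305 0.00053678] F tool [2.23 4.22 3.13] torque about nut (F x) 0.463 rel yaw -0.552
```

Request:
play_rows --commands '[[[-1,0.0003,-0.0015,0,0,0,0.8]]]'

```text
clock: 18.9
eef_pos: [0.5353, -0.1578, 0.0638]
orientation: [[0.918, -0.396, -0.0], [-0.396, -0.918, -0.001], [0.0, 0.001, -1.0]]
contact_force: [0.2, -5.5, -2.0]
width: 0.171
```

```bash
python3 chk.py
```

```text
t18.90 p [ 0.5353 -0.1578  0.0638] yaw -0.4069 tilt 0.06 F [ 0.24 -5.53 -1.97] M [-1.126  0.06   0.325] w 0.171
nut in tool [0.11001475 0.00015466] F tool [2.41 4.98 1.98] torque about nut (F x) 0.548 rel yaw -0.565
```

Request:
play_rows --commands '[[[-1,0.0003,-0.0015,0,0,0,0.8]]]'

```text
clock: 19.0
eef_pos: [0.5358, -0.1568, 0.0638]
orientation: [[0.913, -0.408, -0.001], [-0.408, -0.913, -0.001], [-0.0, 0.001, -1.0]]
contact_force: [-0.2, -6.2, -1.7]
width: 0.163
```

```bash
python3 chk.py
```

```text
t19.00 p [ 0.5358 -0.1568  0.0638] yaw -0.4202 tilt 0.09 F [-0.19 -6.17 -1.73] M [-1.259  0.134  0.475] w 0.163
nut in tool [ 0.10999675 -0.00022735] F tool [2.34 5.71 1.74] torque about nut (F x) 0.629 rel yaw -0.578
```

Request:
play_rows --commands '[[[-1,0,-0.0005,0,0,0,-1.2]]]'

```text
clock: 19.1
eef_pos: [0.5356, -0.157, 0.0638]
orientation: [[0.92, -0.391, -0.001], [-0.391, -0.92, -0.002], [-0.0, 0.002, -1.0]]
contact_force: [-0.7, -6.3, -2.3]
width: 0.172
```

```bash
python3 chk.py
```

```text
t19.10 p [ 0.5356 -0.157   0.0638] yaw -0.4016 tilt 0.12 F [-0.72 -6.33 -2.3 ] M [-1.598  0.25  -0.294] w 0.172
nut in tool [0.11003413 0.00160418] F tool [1.81 6.1  2.31] torque about nut (F x) 0.669 rel yaw -0.560
```

Request:
play_rows --commands '[[[-1,0,-0.0008,0,0,0,0.3]]]'

```text
clock: 19.2
eef_pos: [0.5358, -0.1569, 0.0638]
orientation: [[0.918, -0.397, -0.001], [-0.397, -0.918, -0.002], [-0.0, 0.002, -1.0]]
contact_force: [-0.9, -7.9, -1.9]
width: 0.165
```

```bash
python3 chk.py
```

```text
t19.20 p [ 0.5358 -0.1569  0.0638] yaw -0.4081 tilt 0.13 F [-0.89 -7.86 -1.87] M [-1.672  0.265 -0.051] w 0.165
nut in tool [0.11000613 0.00107665] F tool [2.3  7.56 1.89] torque about nut (F x) 0.829 rel yaw -0.566
```

Request:
play_rows --commands '[[[-1,0.0004,-0.0001,0,0,0,0.1],[-1,0.0004,-0.0001,0,0,0,0.1]]]'

```text
clock: 19.4
eef_pos: [0.5357, -0.1569, 0.0638]
orientation: [[0.917, -0.398, -0.002], [-0.398, -0.917, -0.002], [-0.001, 0.002, -1.0]]
contact_force: [-2.4, -6.9, -1.6]
width: 0.166
```

```bash
python3 chk.py
```

```text
t19.40 p [ 0.5357 -0.1569  0.0638] yaw -0.4095 tilt 0.15 F [-2.41 -6.92 -1.59] M [-1.449  0.308  0.007] w 0.166
nut in tool [0.10999383 0.00087686] F tool [0.55 7.3  1.61] torque about nut (F x) 0.803 rel yaw -0.568
```

Request:
play_rows --commands '[[[-1,0,0,0,0,0,0],[-1,0,0,0,0,0,0]]]'

```text
clock: 19.6
eef_pos: [0.5358, -0.1569, 0.0638]
orientation: [[0.917, -0.398, -0.002], [-0.398, -0.917, -0.002], [-0.001, 0.002, -1.0]]
contact_force: [-2.3, -6.1, -1.6]
width: 0.176
```

```bash
python3 chk.py
```

```text
t19.60 p [ 0.5358 -0.1569  0.0638] yaw -0.4095 tilt 0.14 F [-2.28 -6.13 -1.57] M [-1.499  0.271  0.039] w 0.176
nut in tool [0.11000246 0.00092596] F tool [0.35 6.52 1.58] torque about nut (F x) 0.718 rel yaw -0.567
```

Request:
play_rows --commands '[[[-1,0,-0.0005,0,0,0,0.1],[-1,0,-0.0005,0,0,0,0.1],[-1,0,-0.0005,0,0,0,0.1]]]'

```text
clock: 19.9
eef_pos: [0.5358, -0.1568, 0.0638]
orientation: [[0.917, -0.4, -0.002], [-0.4, -0.917, -0.002], [-0.001, 0.003, -1.0]]
contact_force: [-1.8, -8.7, -1.0]
width: 0.168
```

```bash
python3 chk.py
```

```text
t19.90 p [ 0.5358 -0.1568  0.0638] yaw -0.4112 tilt 0.17 F [-1.8  -8.66 -1.  ] M [-1.596  0.363  0.163] w 0.168
nut in tool [0.11001316 0.00081951] F tool [1.81 8.65 1.02] torque about nut (F x) 0.951 rel yaw -0.569
```

Request:
play_rows --commands '[[[-1,0,0,0,0,0,0],[-1,0,0,0,0,0,0],[-1,0,0,0,0,0,0]]]'

```text
clock: 20.2
eef_pos: [0.5358, -0.1568, 0.0638]
orientation: [[0.917, -0.4, -0.002], [-0.4, -0.917, -0.002], [-0.001, 0.003, -1.0]]
contact_force: [0.2, -7.6, -2.3]
width: 0.167
```

```bash
python3 chk.py
```

```text
t20.20 p [ 0.5358 -0.1568  0.0638] yaw -0.4112 tilt 0.17 F [ 0.15 -7.6  -2.3 ] M [-1.665  0.332  0.021] w 0.167
nut in tool [0.10997905 0.00082001] F tool [3.18 6.9  2.32] torque about nut (F x) 0.757 rel yaw -0.569
```

Request:
play_rows --commands '[[[-1,0,0,0,0,0,0],[-1,0,0,0,0,0,0],[-1,0,0,0,0,0,0],[-1,0,0,0,0,0,0],[-1,0,0,0,0,0,0],[-1,0,0,0,0,0,0]]]'

```text
clock: 20.8
eef_pos: [0.5358, -0.1568, 0.0638]
orientation: [[0.917, -0.4, -0.002], [-0.4, -0.917, -0.002], [-0.001, 0.003, -1.0]]
contact_force: [-1.2, -7.4, -2.2]
width: 0.173
```

```bash
python3 chk.py
python3 - <<'E'
from h import *
from station import state,imaging
s=state(); p=imaging.camera_params('wrist'); im=imaging.capture('wrist')[:,:,::-1]
np.savez('w11.npz',K=p['intrinsics'],E=p['extrinsics'],p=s['eef_pos'],R=s['orientation']); cv2.imwrite('pics/w11.png',im)
E
```

```text
t20.80 p [ 0.5358 -0.1568  0.0638] yaw -0.4113 tilt 0.17 F [-1.2  -7.42 -2.22] M [-1.654  0.33   0.088] w 0.173
nut in tool [0.11001599 0.00083673] F tool [1.86 7.28 2.24] torque about nut (F x) 0.800 rel yaw -0.569
```

View pics/w11.png

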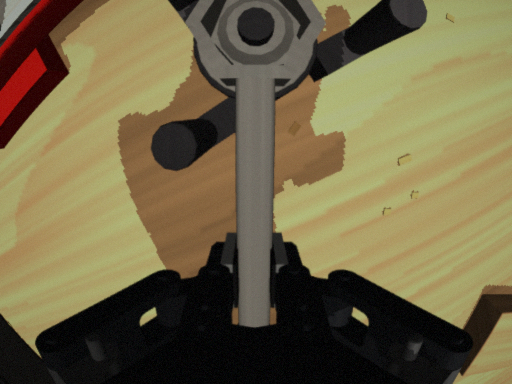

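Request:
play_rows --commands '[[[-1,0.0003,0.007,0,0,0,-3.5],[-1,0.0008,0.0143,0,0,0,-7.5],[-1,0.0008,0.0143,0,0,0,-7.5]]]'

```text
clock: 21.15
eef_pos: [0.5313, -0.1685, 0.0638]
orientation: [[0.961, -0.278, -0.001], [-0.278, -0.961, 0.001], [-0.002, -0.0, -1.0]]
contact_force: [-0.8, -3.3, -1.8]
width: 0.169
```

```bash
python3 chk.py
```

```text
t21.15 p [ 0.5313 -0.1685  0.0638] yaw -0.2813 tilt 0.10 F [-0.77 -3.33 -1.84] M [-0.664  0.199 -0.33 ] w 0.169
nut in tool [0.11002136 0.00256562] F tool [0.18 3.42 1.83] torque about nut (F x) 0.375 rel yaw -0.439
```

Request:
play_rows --commands '[[[-1,0,0.0015,0,0,0,0],[-1,0,0.0015,-0.01,0,0,0],[-1,0,0.0015,-0.02,0,0,0],[-1,0,0.0015,-0.03,0,0,0],[-1,0,0.0015,-0.033,0,0,0],[-1,0,0.0015,-0.033,0,0,0]]]'

```text
clock: 21.75
eef_pos: [0.5328, -0.1682, 0.0977]
orientation: [[0.962, -0.272, 0.001], [-0.272, -0.962, 0.001], [0.001, -0.001, -1.0]]
contact_force: [0.6, 0.6, -3.3]
width: 0.168
```

```bash
python3 chk.py
python3 - <<'E'
from h import *
from station import state,imaging
s=state(); p=imaging.camera_params('wrist'); im=imaging.capture('wrist')[:,:,::-1]
np.savez('w12.npz',K=p['intrinsics'],E=p['extrinsics'],p=s['eef_pos'],R=s['orientation']); cv2.imwrite('pics/w12.png',im)
c=np.ascontiguousarray(im[0:110,190:320]); c=cv2.resize(c,(709,600),interpolation=cv2.INTER_CUBIC);cv2.imwrite('pics/w12c.png',c)
E
```

```text
t21.75 p [ 0.5328 -0.1682  0.0977] yaw -0.2755 tilt 0.09 F [ 0.55  0.62 -3.31] M [0.02  0.116 0.018] w 0.168
nut in tool [0.10870708 0.00388762] F tool [ 0.36 -0.74  3.31] torque about nut (F x) -0.082 rel yaw -0.434
```

View pics/w12c.png

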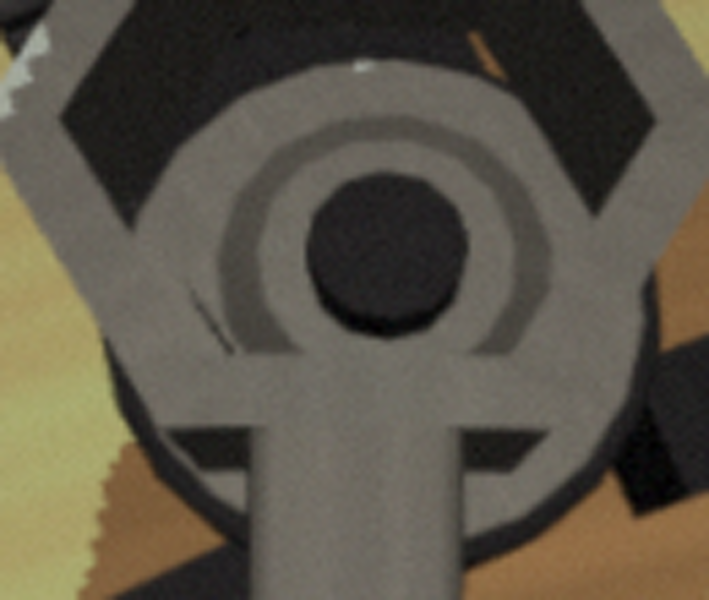

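Run:
```python
from h import *
from station import state
s=state(); show(s); print(delta(s,[.4694,.2331,.12],.108))
```

```text
t21.80 p [ 0.5324 -0.1684  0.0972] yaw -0.2759 tilt 0.05 F [-0.37  0.03 -2.51] M [0.054 0.119 0.013] w 0.173
(array([-0.1699, -0.3692, -0.0225]), array([-4.000e-02, -2.000e-02, -2.199e+01]))
```

Request:
play_rows --commands '[[[-1,0,0,-0.04,0,0,0],[-1,0,0,-0.08,0,0,0],[-1,-0.17,-0.369,-0.08,0,0,-22],[-1,-0.17,-0.369,-0.08,0,0,-22],[-1,-0.17,-0.369,-0.08,0,0,-22],[-1,-0.17,-0.369,-0.08,0,0,-22],[-1,-0.17,-0.369,-0.08,0,0,-22],[-1,-0.17,-0.369,-0.08,0,0,-22],[-1,-0.17,-0.369,-0.08,0,0,-22],[-1,-0.17,-0.369,-0.08,0,0,-22],[-1,-0.17,-0.369,-0.04,0,0,-22],[-1,-0.17,-0.369,-0.022,0,0,-22]]]'

```text
clock: 23.0
eef_pos: [0.4672, 0.236, 0.1168]
orientation: [[0.993, 0.114, -0.003], [0.114, -0.993, 0.0], [-0.003, -0.001, -1.0]]
contact_force: [-0.5, -1.7, -2.4]
width: 0.166
```

Request:
play_rows --commands '[[[-1,0,0,0,0,0,0],[-1,0,0,0,0,0,0],[-1,0,0,0,0,0,0]]]'

```text
clock: 23.3
eef_pos: [0.4707, 0.2318, 0.1198]
orientation: [[0.994, 0.105, 0.002], [0.105, -0.994, 0.001], [0.002, -0.001, -1.0]]
contact_force: [0.0, 1.0, -2.9]
width: 0.164
```

Run:
```python
from h import *
from station import state,imaging
s=state(); show(s); print(delta(s,[.4694,.2331,.012],.108))
im=imaging.capture('wrist')[:,:,::-1];cv2.imwrite('pics/w13.png',im)
```

```text
t23.30 p [0.4707 0.2318 0.1198] yaw 0.1052 tilt 0.11 F [ 0.    0.96 -2.9 ] M [-0.06   0.07   0.017] w 0.164
(array([-0.0013, -0.0014,  0.1078]), array([-0.03, -0.1 , -0.16]))
```

View pics/w13.png

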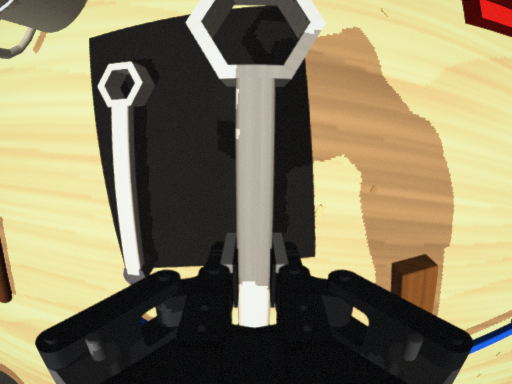

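Request:
play_rows --commands '[[[-1,-0.001,-0.001,0.03,0,0,0],[-1,-0.001,-0.001,0.06,0,0,0],[-1,-0.001,-0.001,0.08,0,0,0],[-1,-0.001,-0.001,0.095,0,0,0],[-1,-0.001,-0.001,0.102,0,0,0],[-1,-0.001,-0.001,0.105,0,0,0],[-1,-0.001,-0.001,0.107,0,0,0],[-1,-0.001,-0.001,0.107,0,0,0]]]'

```text
clock: 24.15
eef_pos: [0.4692, 0.2332, 0.0124]
orientation: [[0.994, 0.106, 0.001], [0.106, -0.994, 0.001], [0.001, -0.001, -1.0]]
contact_force: [0.1, 0.2, -2.0]
width: 0.17
```

```bash
python3 chk.py|head -1
```

```text
t24.15 p [0.4692 0.2332 0.0124] yaw 0.1064 tilt 0.08 F [ 0.07  0.16 -2.01] M [-0.035  0.056 -0.019] w 0.170
```

Request:
play_rows --commands '[[[-1,0,0,0.001,0,0,0],[-1,0,0,0.0015,0,0,0],[-1,0,0,0.0015,0,0,0]]]'

```text
clock: 24.45
eef_pos: [0.4691, 0.2333, 0.0116]
orientation: [[0.994, 0.106, 0.001], [0.106, -0.994, 0.001], [0.001, -0.001, -1.0]]
contact_force: [-1.4, 0.1, 6.0]
width: 0.171
```

```bash
python3 chk.py|head -1
```

```text
t24.45 p [0.4691 0.2333 0.0116] yaw 0.1065 tilt 0.10 F [-1.43  0.06  5.96] M [-0.094  0.217  0.013] w 0.171
```

Resting on the mat. Relax the press, open slowly, then rise.

Request:
play_rows --commands '[[[-1,0,0,-0.0005,0,0,0],[-0.3,0,0,-0.0005,0,0,0],[0,0,0,-0.0005,0,0,0],[0.4,0,0,-0.0005,0,0,0],[0.4,0,0,-0.0005,0,0,0],[0.4,0,0,-0.0005,0,0,0],[0.4,0,0,-0.02,0,0,0],[0.4,0,0,-0.05,0,0,0],[0.4,0,0,-0.09,0,0,0],[0.4,0,0,-0.13,0,0,0],[0.4,0,0,-0.15,0,0,0],[0.4,0,0,-0.15,0,0,0]]]'

```text
clock: 25.65
eef_pos: [0.4705, 0.234, 0.1633]
orientation: [[0.994, 0.106, 0.006], [0.106, -0.994, 0.004], [0.006, -0.003, -1.0]]
contact_force: [-0.1, 0.6, -0.7]
width: 0.701
```

Run:
```python
from h import *
from station import state,imaging
s=state(); show(s); p=imaging.camera_params('wrist'); im=imaging.capture('wrist')[:,:,::-1]
np.savez('w14.npz',K=p['intrinsics'],E=p['extrinsics']); cv2.imwrite('pics/w14.png',im)
im=imaging.capture('top')[:,:,::-1]; cv2.imwrite('pics/top1.png',im)
im=imaging.capture('scene')[:,:,::-1]; cv2.imwrite('pics/scene1.png',im)
```

```text
t25.65 p [0.4705 0.234  0.1633] yaw 0.1064 tilt 0.39 F [-0.05  0.57 -0.68] M [ 0.016 -0.033  0.007] w 0.701
```

View pics/w14.png

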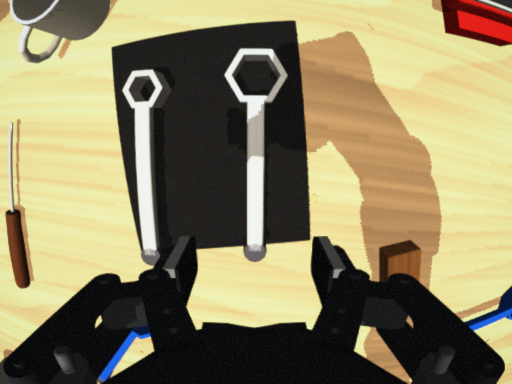

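View pics/scene1.png

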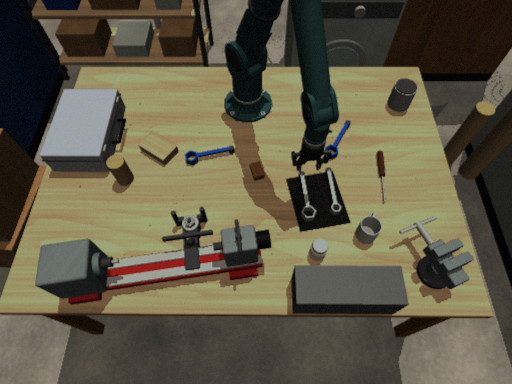

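Run:
```python
from h import *
from station import state
s=state(); print(delta(s,[.605,-.27,.185],1.156))
```

```text
(array([ 0.0829,  0.5145, -0.0253]), array([-2.000e-02,  9.000e-02, -6.012e+01]))
```

Request:
play_rows --commands '[[[0.4,0.083,0.514,-0.03,0,0,-60],[0.4,0.083,0.514,-0.03,0,0,-60],[0.4,0.083,0.514,-0.03,0,0,-60],[0.4,0.083,0.514,-0.03,0,0,-60],[0.4,0.083,0.514,-0.03,0,0,-60],[0.4,0.083,0.514,-0.03,0,0,-60],[0.4,0.083,0.514,-0.03,0,0,-60],[0.4,0.083,0.514,-0.03,0,0,-60],[0.4,0.083,0.514,-0.03,0,0,-60],[0.4,0.083,0.514,-0.025,0,0,-60],[0.4,0.083,0.514,-0.025,0,0,-60],[0.4,0.083,0.514,-0.025,0,0,-60]]]'

```text
clock: 27.0
eef_pos: [0.6044, -0.2751, 0.1828]
orientation: [[0.412, 0.911, -0.003], [0.911, -0.412, -0.002], [-0.003, -0.002, -1.0]]
contact_force: [-0.4, 0.7, 0.6]
width: 0.703
```

Request:
play_rows --commands '[[[0.4,0,0,0,0,0,0],[0.4,0,0,0,0,0,0],[0.4,0,0,0,0,0,0]]]'

```text
clock: 27.3
eef_pos: [0.6056, -0.2667, 0.1847]
orientation: [[0.402, 0.916, -0.001], [0.916, -0.402, 0.002], [0.001, -0.002, -1.0]]
contact_force: [-0.2, 0.4, 0.2]
width: 0.701
```

Run:
```python
from h import *
from station import state,imaging
s=state(); show(s); p=imaging.camera_params('wrist'); im=imaging.capture('wrist')[:,:,::-1]; im=np.ascontiguousarray(im)
np.savez('w15.npz',K=p['intrinsics'],E=p['extrinsics']); cv2.imwrite('pics/w15.png',im)
K,E=p['intrinsics'],p['extrinsics']; x,y=proj([.6363,-.2015,.07],K,E,True)[0].astype(int); print(x,y)
b=cv2.resize(im[y-32:y+32,x-37:x+37],None,fx=8,fy=8,interpolation=cv2.INTER_CUBIC)
g=cv2.createCLAHE(3,(2,2)).apply(cv2.cvtColor(b,cv2.COLOR_BGR2GRAY)); cv2.imwrite('pics/w15c.png',g)
b=cv2.cvtColor(g,cv2.COLOR_GRAY2BGR)
for deg,col in((47,(0,255,0)),(31,(0,0,255))):
    a=np.radians(deg)+np.arange(6)*np.pi/3+np.pi/6; r=.018/np.cos(np.pi/6)
    q=(proj(np.c_[.6363+r*np.cos(a),-.2015+r*np.sin(a),np.full(6,.071)],K,E,True)-[x-37,y-32]+.5)*8
    cv2.polylines(b,[q.round().astype(int)],True,col,1)
cv2.imwrite('pics/w15o.png',b)
```

```text
t27.30 p [ 0.6056 -0.2667  0.1847] yaw 1.1568 tilt 0.12 F [-0.25  0.42  0.2 ] M [-0.02   0.042  0.016] w 0.701
254 111
```

View pics/w15o.png

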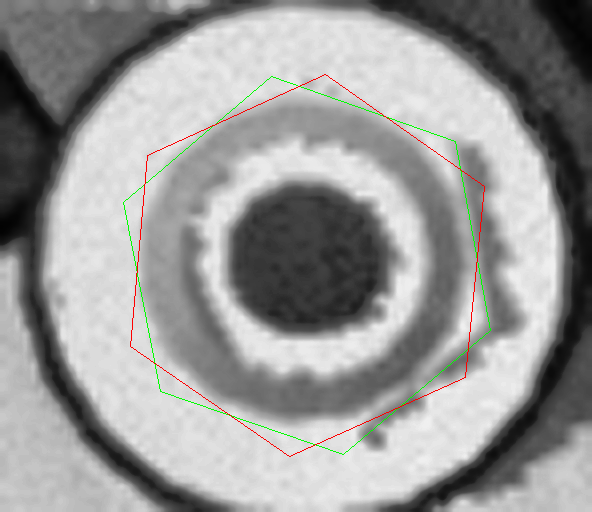

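Run:
```python
from station import state,env
print(env.finish_job(), state()['clock'])
```

```text
the job is handed in; nothing more can be done
the job is handed in; nothing more can be done
```

I tightened the nut to its stop with the big key, laid the key back flat on the mat, let go and handed the job in at about 27 s of the 67 s allowed. The hand-in gave no verdict.

- **Seating:** I took the big key (its outer ring measured about 49.5 mm across flats) and seated it over the nut with almost no contact force. I drove the nut in two swings with one lift and re-seat between them. Friction while turning read about 0.35 N m throughout.
- **Final pull:** I held the pull for about 1 s. The sideways force at the grip read 6.5 to 8.7 N, about 7.6 N on average. Total torque was mostly 0.75 to 0.9 N m.
- **Torque peaks:** While coming up against the stop, hand twist took the torque to about 1.1 N m for an instant. One reading near the start of the hold was also about 1.1 N m. That is right at the "too much" line but below the level where the run fails.
- **Nut angle:** The last wrist picture shows the nut's flats about 47° to the world axes. That agrees with the stop, which should be near 47.3°; the nut started at about 31°.
- **Key and surroundings:** The key lies flat on the mat, released. In the final pictures the small key and the other things look unmoved. I judged that by eye rather than by measuring, and the gripper was clear of everything.

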